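# Measure a nested batch of angle coupons over a roller

## Task

Measure this batch of zinc-coated angle coupons before they go to the corrosion bath: nest every coupon on the bench into the V-cradle, one inside the other, heel down and fully seated, ends flush at the middle of the cradle, then lay the steel roller in the topmost V, likewise in the middle. Next stand the bridge gauge squarely astride the stack with both feet flat on the cradle's base plate and its sprung foot on the middle of the roller, let go of it for two seconds so that it gives a true reading, and finally put it back upright on the middle of its rubber mat; the stack and roller stay in the cradle for the second reader. Leave the flask and the white bottle where they are.

Things in the scene. Friction and masses are not known exactly. Their poses are not given: they have to be found in the camera images.
- coupon1_mid (a point): zinc-coated steel angle, legs 40 wide, 5 thick, 66 long, 0.16 kg; may be absent. Point: mid-length, between the legs, 14 from each leg's outer face (19.8 from the outer heel on the bisector). y along the length; x and z run from the heel along one leg each. Starts with the x leg flat on the bench, z leg upright on the robot's side; grip it by its L-shaped ends (66 apart). Sizes in mm
- coupon2_mid (a point): zinc-coated steel angle, legs 40 wide, 5 thick, 66 long, 0.16 kg; may be absent. Point: mid-length, between the legs, 14 from each leg's outer face (19.8 from the outer heel on the bisector). y along the length; x and z run from the heel along one leg each. Starts with the x leg flat on the bench, z leg upright on the robot's side; grip it by its L-shaped ends (66 apart). Sizes in mm
- coupon3_mid (a point): zinc-coated steel angle, legs 40 wide, 5 thick, 66 long, 0.16 kg; may be absent. Point: mid-length, between the legs, 14 from each leg's outer face (19.8 from the outer heel on the bisector). y along the length; x and z run from the heel along one leg each. Starts with the x leg flat on the bench, z leg upright on the robot's side; grip it by its L-shaped ends (66 apart). Sizes in mm
- coupon4_mid (a point): zinc-coated steel angle, legs 40 wide, 5 thick, 66 long, 0.16 kg; may be absent. Point: mid-length, between the legs, 14 from each leg's outer face (19.8 from the outer heel on the bisector). y along the length; x and z run from the heel along one leg each. Starts with the x leg flat on the bench, z leg upright on the robot's side; grip it by its L-shaped ends (66 apart). Sizes in mm
- coupon5_mid (a point): zinc-coated steel angle, legs 40 wide, 5 thick, 66 long, 0.16 kg; may be absent. Point: mid-length, between the legs, 14 from each leg's outer face (19.8 from the outer heel on the bisector). y along the length; x and z run from the heel along one leg each. Starts with the x leg flat on the bench, z leg upright on the robot's side; grip it by its L-shaped ends (66 apart). Sizes in mm
- cradle: fixed steel base plate 150x110 (x,y), 12 thick, with a V-block 72 wide (x), 40 long (y), 62 high in its middle; the 90-degree V opens up and runs along y. Origin: centre of the underside. First coupon: heel at x=0, 36 above the origin, overhanging 13 at each end; each further one nests 7.07 higher. Sizes in mm
- roller: ground steel roller, diameter 28, 70 long, 0.30 kg; origin at its centre, y along its axis (x, z turn as it rolls); grip it by its flat ends. Starts in its blue rest, centre 30 above the bench. In the V of n nested coupons its centre is 55.8 + 7.07 n above the bench. Sizes in mm
- roller_rest: blue plastic rest of the roller, fixed, 62x48 (x,y), 26 high, V-groove along y, 36 long; origin: centre of the underside. Sizes in mm
- gauge: grey bridge gauge, loose, 0.6 kg, 124 long (x); two legs at x=-53 and +53 with steel feet 16x56 (x,y), 90 clear between; beam underside 106 up; dial on top at the -x end. In the middle hangs a sprung foot, a disc of diameter 22, its underside 70 up. Origin: midway between the feet, at their undersides; z up. Sizes in mm
- gauge_handle (a point): centre of the gauge's black handle block on top of the beam, 44 along x, 24 thick along y (grip this), 36 high; 141 above the feet's undersides; axes as gauge. Sizes in mm
- gauge_foot (a joint): gauge reading in m: how far the sprung foot is pushed up (0 hanging free, 0.028 end of travel; spring 0.8 N + 0.04 N per mm, so the gauge stands by its own weight). Standing on the cradle's plate over the roller and n nested coupons it reads about 0.009 + 0.0071 (n - 3)
- gauge_mat: black rubber mat under the gauge, fixed, 180x100 (x,y), 3 thick; origin: centre of the underside. Sizes in mm
- flask_500: conical flask, diameter 105, 187 high, loose; origin: centre of the underside; leave it alone. Sizes in mm
- bottle_buffer: white bottle with blue cap, diameter 70, 141 high, loose; origin: centre of the underside; leave it alone. Sizes in mm
Mind the look-alikes: they are no part of the job. Leave any orange look-alike of the part that bears coupon5_mid alone.

How it is judged:
On the way, in this order (a step that is already met when the one before it is completed fails the run):
1. all coupons present are nested in the V of the cradle, heel down, ends flush at its middle (angle between coupon1_mid's own x axis and vertical between 0.7154 and 0.8554 rad and angle between coupon1_mid's own z axis and vertical between 0.7154 and 0.8554 rad and x of coupon1_mid in the frame of cradle between -0.003 and 0.003 m and y of coupon1_mid in the frame of cradle between -0.007 and 0.007 m and z of coupon1_mid in the frame of cradle between 0.0533 and 0.08658 m and angle between the y axis of each of coupon1_mid, coupon2_mid, coupon3_mid, coupon4_mid, coupon5_mid and the y axis of cradle, either way round below 0.06 rad and angle between coupon2_mid's own x axis and vertical between 0.7154 and 0.8554 rad and angle between coupon2_mid's own z axis and vertical between 0.7154 and 0.8554 rad and x of coupon2_mid in the frame of cradle between -0.003 and 0.003 m and y of coupon2_mid in the frame of cradle between -0.007 and 0.007 m and z of coupon2_mid in the frame of cradle between 0.0533 and 0.08658 m and angle between coupon3_mid's own x axis and vertical between 0.7154 and 0.8554 rad and angle between coupon3_mid's own z axis and vertical between 0.7154 and 0.8554 rad and x of coupon3_mid in the frame of cradle between -0.003 and 0.003 m and y of coupon3_mid in the frame of cradle between -0.007 and 0.007 m and z of coupon3_mid in the frame of cradle between 0.0533 and 0.08658 m and angle between coupon4_mid's own x axis and vertical between 0.7154 and 0.8554 rad and angle between coupon4_mid's own z axis and vertical between 0.7154 and 0.8554 rad and x of coupon4_mid in the frame of cradle between -0.003 and 0.003 m and y of coupon4_mid in the frame of cradle between -0.007 and 0.007 m and z of coupon4_mid in the frame of cradle between 0.0533 and 0.08658 m and angle between coupon5_mid's own x axis and vertical between 0.7154 and 0.8554 rad and angle between coupon5_mid's own z axis and vertical between 0.7154 and 0.8554 rad and x of coupon5_mid in the frame of cradle between -0.003 and 0.003 m and y of coupon5_mid in the frame of cradle between -0.007 and 0.007 m and z of coupon5_mid in the frame of cradle between 0.0533 and 0.08658 m), for 0.2 s.
2. the roller lies in the topmost V of the nested coupons (all of step 1 and x of roller in the frame of cradle between -0.003 and 0.003 m and y of roller in the frame of cradle between -0.01 and 0.01 m and z of roller in the frame of cradle between 0.0739 and 0.0943 m and angle between the y axis of roller and the y axis of cradle, either way round below 0.06 rad), for 0.2 s.
3. the gauge stands free on the cradle's plate, level, astride the stack, its sprung foot on the roller, and reads (all of step 2 and z of gauge in the frame of cradle between 0.01 and 0.014 m and x of gauge in the frame of cradle between -0.008 and 0.008 m and y of gauge in the frame of cradle between -0.02 and 0.02 m and angle between the y axis of gauge and the y axis of cradle, either way round below 0.12 rad and angle between gauge's own z axis and vertical below 0.03 rad and contact force between gauge and roller above 0.3 N and contact force between the fingers and gauge below 0.1 N and value of joint gauge_foot between 0.006 and 0.026 m), for 1 s.
At the end, for the whole second after the job is handed in: every coupon nested in the V (4 deg; across 3 mm, along 7 mm of the middle); roller in the topmost V (3 mm, 10 mm); the gauge has stood free on the plate (across 8 mm, along 20 mm, 7 deg), foot on the roller, for 1 s and is back upright on its mat (x 28 mm, y 22 mm of its middle) (all of step 2 and x of gauge in the frame of gauge_mat between -0.028 and 0.028 m and y of gauge in the frame of gauge_mat between -0.022 and 0.022 m and z of gauge in the frame of gauge_mat between 0 and 0.006 m and angle between gauge's own z axis and vertical below 0.05 rad); the robot touches nothing.
It fails at once if the conical flask is shifted by more than 3 cm or tipped (distance of flask_500 from where it was at the start of the episode above 0.03 m or angle between flask_500's own z axis and vertical above 0.3 rad).
It fails at once if the buffer bottle is shifted by more than 3 cm or tipped (distance of bottle_buffer from where it was at the start of the episode above 0.03 m or angle between bottle_buffer's own z axis and vertical above 0.3 rad).
Of coupon1, coupon2, coupon3, coupon4, coupon5 only 3 to 5 are there at a start; the rules pass over those that are not, and their reading is None.
At some moment in a run one of coupon1, coupon2, coupon3, coupon4, coupon5 may be knocked a few centimetres aside while the robot is not near it.
Once in a run the grip may slacken for a moment while it holds something.
It also fails if it takes over 210 s, if anything falls off the work surface, if the arm or the gripper's body presses on something with over 40 N, if the wrist force passes 120 N, or if a joint passes its speed limit or range.

## Robot

A 6-joint arm with a two-finger parallel gripper is mounted at the origin on a cart in front of the work surface, level with it; the furniture and walls round the work are solid. World frame = base frame: x ahead of the robot, y to its left, z up, the work surface at z = 0. Lengths are in m, angles in rad, forces in N, time in s.
With the tool pointing down it reaches from about 0.35 to 0.975 m from the base axis. Payload 4.9 kg.
Tool frame: the origin (TCP) lies at the very end of the fingers, on their centre line; the grasp point (between the pads) lies 19 mm behind it; z points along the fingers, y is the line along which they close (so a half turn about z gives the same grasp; the last joint's range is limited). The gripper opens to 85 mm and grips with 20 to 120 N. Pads are 22 mm wide; open, the fingers measure 114 mm over their backs; the gripper's body (76 mm by 85 mm) begins 54 mm behind the grasp point. The pads swing forward as they close: fully open they stand 13 mm farther back than shut.
Start: joints at [-1.323, 0.053, 1.613, -0, 1.476, -0.119], TCP at [0.224, -0.583, 0.231] pointing down, gripper open.
Joint ranges: [-3.01, 3.01], [-1.01, 2.22], [0.06, 2.58], [-1.02, 4.17], [0.09, 2.62], [-3.14, 3.14]. Speed limits (rad/s): [2.57, 2.57, 3.14, 3.14, 3.14, 3.14].

## Interface

Orientations are given as a unit quaternion [w, x, y, z].
In Python, from plant import manip gives the robot as it stands.
- The arm moves only by the tool move_arm, never from a script. Its argument "plan" is a list that holds one entry, the list of rows, each a list of 7 numbers: the shift along the tool's x, y, z as a fraction of full scale, then the turn, a rotation vector about the tool's x, y, z as a fraction of full scale, then the closure, from 0 (fully open) to 1 (shut). In form: [[[dx, dy, dz, wx, wy, wz, fingers], ...]]. A call has exactly 10 rows; each row shifts and turns the commanded pose from where the row before left it, along the tool's axes as they then stand; what a row does not reach is not made up. Full scale, the value 1, is 0.12 m for a shift and 0.15 rad for a turn. A row lasts 1/8 s, in which the tool goes at most 62.5 mm and 10.7 degrees, less where a joint would pass 70% of its speed; a pose out of reach is approached as far as the arm can. A call with a number of a shift or a turn outside -1 to 1 is refused whole. A call with a gripper value outside its range is refused whole. The fingers move at their own pace and stop on an object; the grip force is fixed at half the most. Time passes only in rows, so rows that do not move let the fingers close, or fill a call up. It gives the time, the measured TCP pose, the force, the opening and the grip force at its end, in the units of the state.
- manip.state(): the state, without advancing time (a new reading comes with each control period).
- manip.grab_frame(name): name is "side" or "top" or "wrist"; returns a dict with "pixels" (480x640x3 uint8, blue, green, red), "depth" (480x640 float32, m along the optical axis (not along the pixel's ray), 0 where there is no reading), "vfov" (degrees; the focal length in pixels is half the picture's height over the tangent of half this angle, whatever the lens; pixels are square), "cx", "cy" (the principal point, pixels), "dist_coeffs" ([k1, k2, p1, p2, k3] as OpenCV has them; the pictures are not rectified), "view" (4x4, takes a point from world to camera coordinates). Camera axes: x right, y down, z forward; pixel columns grow to the right and rows downward; lengths in m; the calibration is good to about 2 mm. A picture is of the moment at which its call begins.
- manip.job_done(): hands the job in; it is judged then, once.
The state is a dict: "time": time; "joint_pos": joint angles; "joint_vel": joint speeds; "joint_efforts": joint torques, N m; "tool_pos": TCP position; "tool_rot": TCP orientation; "contact_force": force on the tool from outside, world axes, zero at the start; "ft_torque": the same for the moment, N m; "gripper_width": opening from 0.0 (shut) to 1.0 (fully open); "grasp_force": force on a finger pad.
Only numpy, scipy, OpenCV 4.12 (cv2) and the standard library are available. Lean on these libraries where they do the work, as an engineer would, in place of code of your own. Each camera call takes 0.05 s, during which the arm holds its last target. There are 200 camera calls.

## Working session

There is one attempt and no reset: what is moved stays moved. The work goes in short steps, Python scripts to look and compute and a tool call to move; the robot and the scene stay as the last step left them, time stands still between calls to the robot, and variables do not carry over. Pictures are saved under pics/ and viewed, at most 14 in all, crops included, and the job is handed in when it is done.

Besides the shell and the picture viewer there is one more tool, called after "Request:" by a JSON object that holds its "op" and its "data". move_arm: Moves the arm, as the interface text tells. Its arguments: {"type":"object","properties":{"plan":{"type":"array"}},"required":["plan"]}

```bash
mkdir -p pics; ls; cat > h.py <<'E'
import numpy as np, cv2, pickle
from plant import manip
def grab(n):
    f=manip.grab_frame(n); pickle.dump(f,open(f'{n}.pkl','wb')); return f
def cam(f):
    F=240/np.tan(np.radians(f['vfov'])/2)
    return np.array([[F,0,f['cx']],[0,F,f['cy']],[0,0,1]]), np.array(f['dist_coeffs'],float), np.array(f['view'])
def cloud(f):
    K,D,V=cam(f); v,u=np.mgrid[0:480,0:640]
    p=cv2.undistortPoints(np.stack([u,v],-1).reshape(-1,1,2).astype(np.float64),K,D).reshape(480,640,2)
    z=f['depth'][...,None].astype(float); c=np.concatenate([p*z,z],-1)
    w=(c-V[:3,3])@V[:3,:3]; w[f['depth']<=0]=np.nan
    return w
def ray(f,px,z):
    K,D,V=cam(f); p=cv2.undistortPoints(np.array(px,float).reshape(-1,1,2),K,D).reshape(-1,2)
    d=np.c_[p,np.ones(len(p))]@V[:3,:3]; o=-V[:3,:3].T@V[:3,3]
    return o+d*((z-o[2])/d[:,2])[:,None]
E
python3 - <<'E'
from h import *
for n in['top','side']:
    f=grab(n); cv2.imwrite(f'pics/{n}0.png',f['pixels']); print(n,f['vfov'],f['dist_coeffs'],np.round(f['view'],3).tolist())
print(manip.state())
E
```

```text
pics
top 57.352344907190506 [-0.03555848  0.          0.          0.          0.        ] [[0.026, -1.0, 0.007, -0.011], [-0.998, -0.026, -0.06, 0.524], [0.06, -0.006, -0.998, 1.153], [0.0, 0.0, 0.0, 1.0]]
side 42.939840220995976 [-0.1065642  0.         0.         0.         0.       ] [[0.91, -0.413, -0.01, -0.478], [-0.213, -0.449, -0.868, 0.225], [0.354, 0.792, -0.497, 1.415], [0.0, 0.0, 0.0, 1.0]]
{'time': 0.1, 'joint_pos': array([-1.32300351e+00,  5.33106178e-02,  1.61419577e+00, -1.78538178e-06,
        1.47597608e+00, -1.19011543e-01]), 'joint_vel': array([-4.71171608e-05, -1.57725585e-03, -2.70029516e-03,  6.04842696e-04,
        2.05013086e-04, -3.46909444e-05]), 'joint_efforts': array([ 1.38840551e-04, -3.94904959e+01, -3.71362174e+01, -1.87529422e-04,
        3.90138390e-03, -1.27566838e-05]), 'tool_pos': array([ 0.22399783, -0.58286623,  0.23015034]), 'tool_rot': array([-9.42894245e-04,  9.83228455e-01,  1.82375748e-01, -6.16880566e-05]), 'contact_force': array([-0.57530966, -0.05466305,  0.16432662]), 'ft_torque': array([-0.01700076, -0.00783897, -0.08670122]), 'grasp_force': 0.0, 'gripper_width': 0.999175118127439}
```

View pics/top0.png

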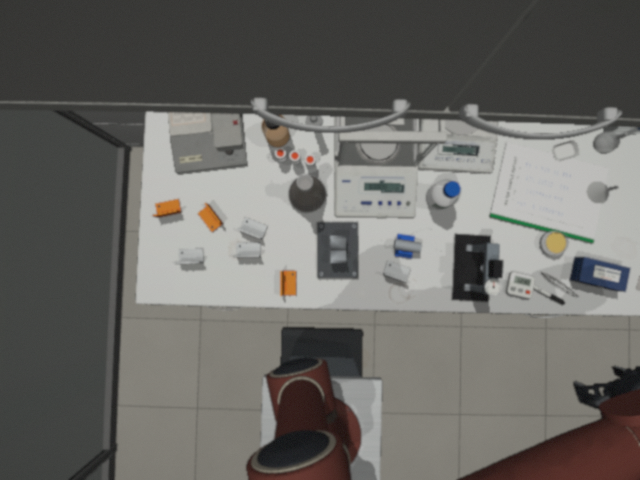

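View pics/side0.png

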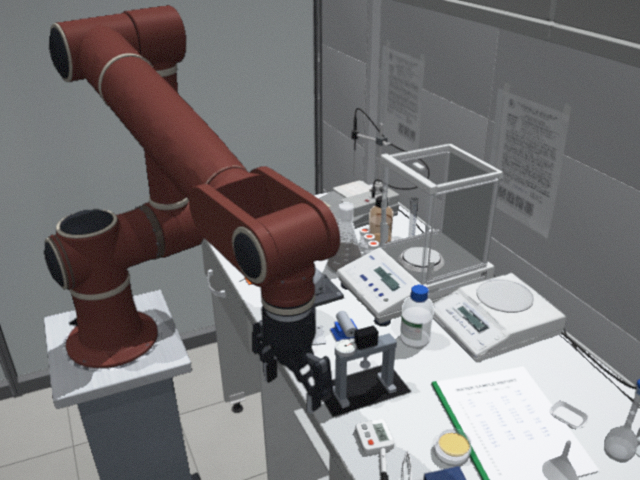

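The top view shows the cradle at about (338,250), roller (407,246), gauge (477,267) and flask (307,193). There are four silver coupons at (253,228), (247,250), (191,256) and (397,271), and orange decoys at (168,207), (210,216) and (289,283). The side view shows the gauge on its mat, with the rest mostly hidden by the arm.

```bash
python3 - <<'E'
from h import *
f=pickle.load(open('top.pkl','rb')); w=cloud(f)
im=f['pixels'][185:310,140:340]; cv2.imwrite('pics/c1.png',cv2.resize(im,None,fx=4,fy=4,interpolation=cv2.INTER_CUBIC))
im=f['pixels'][220:310,370:510]; cv2.imwrite('pics/c2.png',cv2.resize(im,None,fx=5,fy=5,interpolation=cv2.INTER_CUBIC))
def box(n,m):
    p=w[m]; p=p[~np.isnan(p[:,0])]
    (c,s,a)=cv2.minAreaRect((p[:,:2]*1000).astype(np.float32)); print(n,len(p),np.round(c,1),np.round(s,1),round(a,1),'z',np.round(np.percentile(p[:,2],[5,50,95]),4))
z=w[...,2]
hsv=cv2.cvtColor(f['pixels'],cv2.COLOR_BGR2HSV)
m=((z>0.01)&(z<0.3)).astype(np.uint8)
m[:100]=0;m[310:]=0
n,l,st,_=cv2.connectedComponentsWithStats(m)
for i in range(1,n):
    if st[i][4]>60: print(st[i].tolist(),end=' ');box('',l==i)
E
```

```text
[167, 113, 81, 62, 4298]  4298 [768.9 320.6] [155.6 197.2] 7.0 z [0.0255 0.0463 0.082 ]
[306, 116, 17, 10, 123]  123 [838.8  39.1] [25.2 43.5] 1.7 z [0.0102 0.0138 0.0606]
[345, 117, 37, 9, 201]  201 [816.9 -87.9] [23.1 92.6] 0.6 z [0.0811 0.0842 0.0876]
[261, 119, 29, 44, 688]  688 [765.1 141.5] [68. 84.] 84.3 z [0.0195 0.0855 0.1362]
[363, 119, 75, 13, 563]  563 [ 815.8 -185.5] [ 49.5 198.4] 7.1 z [0.0562 0.0829 0.0992]
[334, 120, 164, 99, 9365]  9365 [ 698.1 -232.1] [240.  449.8] 7.4 z [0.0386 0.0671 0.0991]
[594, 126, 46, 28, 695]  695 [ 818.5 -770.8] [ 58.1 100.1] 50.5 z [0.0171 0.0469 0.1371]
[551, 140, 28, 22, 177]  177 [ 775.6 -649.9] [49.2 73.4] 19.6 z [0.0106 0.0145 0.0191]
[289, 150, 12, 15, 134]  134 [729.8  86.7] [28.7 28. ] 28.5 z [0.02   0.0531 0.0571]
[305, 154, 11, 15, 131]  131 [721.1  45.6] [30.  26.2] 0.4 z [0.019  0.0539 0.0573]
[288, 174, 39, 39, 1174]  1174 [635.6  52.4] [ 98.4 102.7] 10.4 z [0.0173 0.0772 0.1831]
[426, 179, 35, 31, 807]  807 [ 637.7 -299.7] [68.7 64.6] 34.6 z [0.0264 0.1038 0.1426]
[588, 181, 31, 21, 330]  330 [ 667.5 -738.7] [56.3 47.5] 7.1 z
[... 183 characters left out ...]
0417]
[317, 222, 42, 56, 1888]  1888 [489.9 -33.2] [147.  109.3] 1.5 z [0.0104 0.0131 0.0609]
[541, 229, 28, 27, 575]  575 [ 524.2 -615.9] [66.6 72.5] 72.5 z [0.0142 0.0215 0.0303]
[394, 237, 28, 18, 383]  383 [ 503.7 -215.3] [70.4 44. ] 83.0 z [0.023  0.0395 0.0456]
[464, 243, 40, 52, 1133]  1133 [ 450.  -400.3] [ 50.6 123. ] 87.3 z [0.0143 0.128  0.1626]
[234, 255, 27, 3, 66]  66 [465.7 205. ] [ 5.3 64.4] 1.7 z [0.014  0.0382 0.0416]
[571, 256, 59, 36, 1488]  1488 [ 443.4 -736.1] [135.5  74.1] 77.1 z [0.021  0.0476 0.0518]
[280, 271, 3, 26, 76]  76 [396.6 112.9] [64.8  5.5] 0.8 z [0.0234 0.038  0.0422]
[507, 272, 44, 26, 603]  603 [ 403.7 -549.4] [119.1  60.1] 78.9 z [0.0117 0.0164 0.0203]
```

View pics/c1.png

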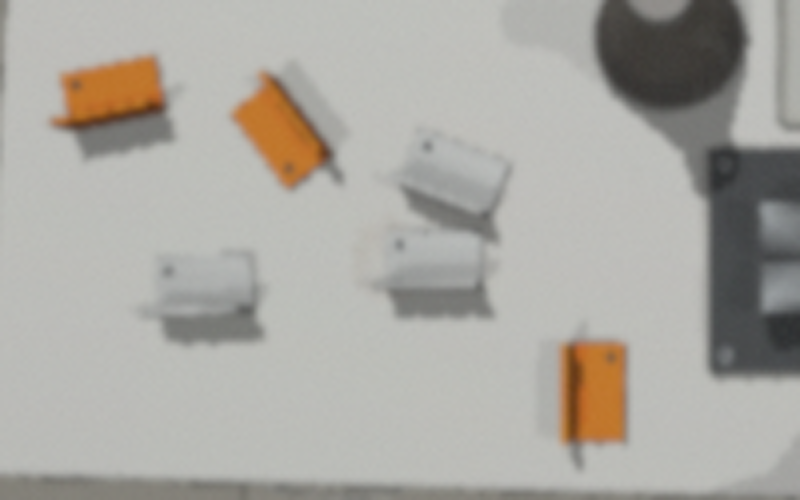

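View pics/c2.png

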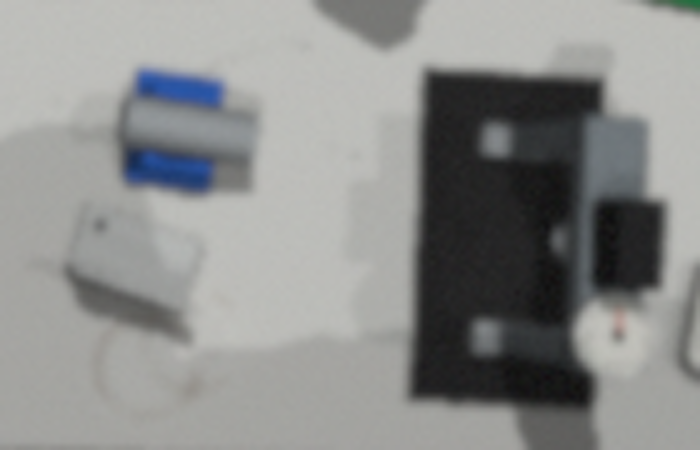

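The crops show four silver coupons, each with its upright leg on the robot's side. The gauge stands with its dial at low x, and the cradle is nearly square. I'm moving above the left group for a close look.

Request:
{"op": "move_arm", "data": {"plan": [[[0.26,-0.3,-0.06,0,0,0,0],[0.26,-0.3,-0.06,0,0,0,0],[0.26,-0.3,-0.06,0,0,0,0],[0.26,-0.3,-0.06,0,0,0,0],[0.26,-0.3,-0.06,0,0,0,0],[0.26,-0.3,-0.06,0,0,0,0],[0.26,-0.3,-0.06,0,0,0,0],[0.26,-0.3,-0.06,0,0,0,0],[0.26,-0.3,-0.06,0,0,0,0],[0.26,-0.3,-0.06,0,0,0,0]]]}}

```text
time: 1.35
tool_pos: [0.3863, -0.1339, 0.3031]
tool_rot: [-0.0, 0.983, 0.182, -0.0]
contact_force: [-0.4, -0.2, -0.2]
gripper_width: 1.001
grasp_force: 0.0
```

Request:
{"op": "move_arm", "data": {"plan": [[[0.26,-0.3,-0.06,0,0,0,0],[0.26,-0.3,-0.06,0,0,0,0],[0.26,-0.3,-0.06,0,0,0,0],[0.26,-0.3,-0.06,0,0,0,0],[0,0,0,0,0,0.82,0],[0,0,0,0,0,0.82,0],[0,0,0,0,0,0.81,0],[0,0,0,0,0,0,0],[0,0,0,0,0,0,0],[0,0,0,0,0,0,0]]]}}

```text
time: 2.6
tool_pos: [0.4511, 0.0436, 0.332]
tool_rot: [0.0, 1.0, 0.0, -0.0]
contact_force: [0.4, 0.0, 0.9]
gripper_width: 0.999
grasp_force: 0.0
```

```bash
cat >> h.py <<'E'
from scipy.spatial.transform import Rotation as R
def pose():
    s=manip.state(); q=np.array(s['tool_rot']); return np.array(s['tool_pos']),R.from_quat(q[[1,2,3,0]]),s
def go(target,rpy=None):
    """rows: total shift in tool axes (/0.12) and total turn in tool axes (/0.15); rot target R"""
    p,r,s=pose(); d=r.inv().apply(np.array(target)-p)/.12
    print('t',round(s['time'],1),'tcp',np.round(p,4),'shift',np.round(d,3),'len mm',round(np.linalg.norm(d)*120))
    if rpy is not None: print('turn',np.round((r.inv()*rpy).as_rotvec()/.15,3))
def tool(yaw=0,tilt=0):
    """tool down, x axis at yaw; then tilt about tool's own y (tilt>0: fingers point away +x)"""
    return R.from_euler('z',yaw)*R.from_euler('y',-tilt)*R.from_matrix(np.diag([1.,-1,-1]))
E
python3 - <<'E'
from h import *
p,r,s=pose(); print(p,np.round(r.as_matrix(),3).tolist(),s['time'],s['contact_force'],s['joint_pos'])
f=grab('wrist'); cv2.imwrite('pics/w1.png',f['pixels']); 
V=f['view']; print(f['vfov'],'cam',-V[:3,:3].T@V[:3,3],V[:3,:3].tolist())
E
```

```text
[0.45108125 0.04364431 0.33201275] [[1.0, 0.0, -0.0], [0.0, -1.0, -0.0], [-0.0, 0.0, -1.0]] 2.6 [0.44403636 0.01315083 0.86063929] [-6.80054708e-02 -4.10079539e-01  1.85363934e+00 -1.52099684e-05
  1.69818508e+00  1.50271942e+00]
67.94875417315501 cam [0.51595379 0.04375821 0.47469165] [[-0.0006852044686659146, -0.9999996457549922, -0.0004888606426853221], [-0.965760885312576, 0.0005349171442541246, 0.2594332790216394], [-0.25943292561875625, 0.000649887329180498, -0.9657609097242202]]
```

View pics/w1.png

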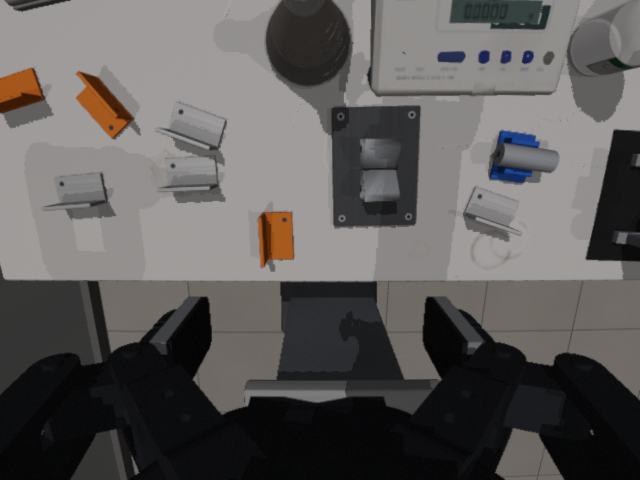

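The wrist view shows all four silver coupons at (198,125), (192,172), (80,190) and (492,208). The cradle is at (376,165), the roller at (525,158) and the gauge mat at the right edge. I'll measure from this view.

```bash
cat >> h.py <<'E'
def upright(f,w,px,rad=45):
    """coupon: fit from upright leg's points near pixel; returns heel-mid, yaw of length axis"""
    z=w[...,2]; v,u=np.mgrid[0:480,0:640]
    m=((np.hypot(u-px[0],v-px[1])<rad)&(z>0.012)&(z<0.05)).astype(np.uint8)
    n,l,st,c=cv2.connectedComponentsWithStats(m)
    i=1+np.argmax([st[k][4]-8*np.hypot(*(c[k]-px)) for k in range(1,n)])
    p=w[l==i]; (cx,cy),s,a=cv2.minAreaRect((p[:,:2]*1000).astype(np.float32))
    if s[0]>s[1]: ang=a
    else: ang=a+90
    ang=(ang)%180   # direction of the length in world, deg from x
    return np.round([cx,cy],1),np.round(s,1),round(ang-90,1),np.round(np.percentile(p[:,2],[2,50,98]),4),len(p)
E
python3 - <<'E'
from h import *
f=pickle.load(open('wrist.pkl','rb')); w=cloud(f)
for n,px in dict(A=(193,135),B=(190,187),C=(75,205),D=(493,222)).items(): print(n,*upright(f,w,px))
z=w[...,2];v,u=np.mgrid[0:480,0:640]
print('bench z',np.nanmedian(z[230:260,120:220]))
def rect(n,m):
    p=w[m]; c,s,a=cv2.minAreaRect((p[:,:2]*1000).astype(np.float32)); print(n,np.round(c,1),np.round(s,1),round(a,2),'z',np.round(np.percentile(p[:,2],[5,50,95]),4))
b=(u>325)&(u<425)&(v>98)&(v<232)
rect('plate',b&(z>.008)&(z<.016)); rect('vtop',b&(z>.055)&(z<.07)); rect('vblk',b&(z>.03)&(z<.07))
b=(u>480)&(u<565)&(v>125)&(v<186)
rect('roller',b&(z>.033)&(z<.05)); rect('roll_all',b&(z>.02)&(z<.05))
E
```

```text
A [527.7 202.7] [66.2  5.4] -21.1 [0.0132 0.0393 0.0416] 370
B [468.6 207.6] [ 5.3 67.4] 1.6 [0.0138 0.0393 0.0414] 339
C [446.9 360.4] [ 5.4 66.1] 3.2 [0.0131 0.039  0.0417] 351
D [ 422.  -185.4] [66.   5.3] -18.3 [0.0153 0.0394 0.0416] 264
bench z 8.708970224938454e-05
plate [491.5 -31. ] [150.5 110.6] 1.55 z [0.0105 0.0121 0.0135]
vtop [491.6 -31. ] [72.7 40.6] 1.32 z [0.0558 0.0612 0.0631]
vblk [491.6 -30.9] [72.6 40.8] 1.28 z [0.0383 0.0544 0.0627]
roller [ 506. -213.] [71.4 26.6] 83.52 z [0.0345 0.0415 0.0442]
roll_all [ 506.1 -213.1] [71.6 44. ] 83.53 z [0.0243 0.0393 0.044 ]
```

Request:
{"op": "move_arm", "data": {"plan": [[[0,0,0,0,0,0,0.21],[0,0,0,0,0,0,0.21],[0,0,0,0,0,0,0.21],[0,0,0,0,0,0,0.21],[0,0,0,0,0,0,0.21],[0,0,0,0,0,0,0.21],[0,0,0,0,0,0,0.21],[0,0,0,0,0,0,0.21],[0,0,0,0,0,0,0.21],[0,0,0,0,0,0,0.21]]]}}

```text
time: 3.9
tool_pos: [0.4511, 0.0437, 0.3321]
tool_rot: [-0.0, 1.0, -0.0, 0.0]
contact_force: [-0.2, 0.3, 0.3]
gripper_width: 0.79
grasp_force: 0.0
```

```bash
python3 - <<'E'
from h import *
p,r,s=pose()
f0=pickle.load(open('wrist.pkl','rb')); f=grab('wrist')
for g in (f0,f):
    t=r.inv().apply((cloud(g)-p).reshape(-1,3)).reshape(480,640,3)
    for side in(-1,1):
        m=(t[...,2]>-.08)&(t[...,2]<.03)&(np.sign(t[...,1])==side)&(np.abs(t[...,1])<.09)&(np.abs(t[...,0])<.04)
        q=t[m]*1000; print(len(q),'zmax',np.round(np.percentile(q[:,2],[50,98,99.5]),1))
        for lo in range(-60,10,8):
            k=q[(q[:,2]>lo)&(q[:,2]<=lo+8)]
            if len(k)>10: print(lo, 'y',np.round(np.percentile(np.abs(k[:,1]),[1,50,99]),1),'x',np.round(np.percentile(k[:,0],[1,99]),1),len(k))
print(s['gripper_width'])
E
```

```text
17383 zmax [-67.7 -20.2 -15.8]
-60 y [42.3 51.8 70.3] x [ 5.6 13.3] 841
-52 y [42.3 43.9 49.5] x [-0.2 10.8] 801
-44 y [42.2 43.  56.2] x [-10.2  10.8] 827
-36 y [42.4 43.1 56.2] x [-11.3  10.8] 806
-28 y [42.5 43.  55.8] x [-11.4  10.8] 655
-20 y [42.3 42.8 49.2] x [-11.4  10.8] 340
17341 zmax [-67.6 -20.4 -15.7]
-60 y [42.2 51.7 70.1] x [ 5.4 13.3] 854
-52 y [42.1 43.7 49.1] x [-0.3 10.8] 756
-44 y [42.1 42.9 56. ] x [-10.1  10.8] 881
-36 y [42.1 42.7 55.8] x [-11.4  10.9] 801
-28 y [42.  42.6 55.5] x [-11.6  10.9] 668
-20 y [42.  42.5 48.7] x [-11.7  10.7] 317
17480 zmax [-63.7 -16.3 -10.6]
-60 y [32.4 46.6 64.9] x [-11.5  13.3] 2402
-52 y [33.7 38.1 55.9] x [ 1.7 13.1] 646
-44 y [33.5 34.2 46.5] x [-8.4 10.9] 652
-36 y [33.5 34.1 47.5] x [-11.5  11. ] 718
-28 y [33.5 34.1 47.3] x [-11.1  10.9] 606
-20 y [33.5 33.9 47.2] x [-11.3  10.6] 456
-12 y [33.5 33.9 39.4] x [-10.9  10.1] 143
17489 zmax [-63.6 -15.8 -10.4]
-60 y [31.9 46.3 64.5] x [-11.3  13.1] 2443
-52 y [33.2 37.8 56. ] x [ 1.6 13. ] 677
-44 y [33.  33.7 46.1] x [-8.9 10.9] 628
-36 y [33.1 33.8 46.9] x [-11.4  10.9] 697
-28 y [33.3 33.9 46.7] x [-11.5  10.9] 593
-20 y [33.3 33.8 46.5] x [-11.4  10.6] 470
-12 y [33.3 33.7 39.4] x [-10.7  10.1] 146
0.7896657641502477
```

Request:
{"op": "move_arm", "data": {"plan": [[[0.101,-0.185,0.276,0,0,0,0],[0.101,-0.185,0.276,0,0,0,0],[0.101,-0.185,0.276,0,0,0,0],[0.101,-0.185,0.276,0,0,0,0],[0.101,-0.185,0.276,0,0,0,0],[0.101,-0.185,0.276,0,0,0,0],[0.103,-0.188,0.277,0,0,0,0],[0,0,0,0,0,0.82,0],[0,0,0,0,0,0.82,0],[0,0,0,0,0,0.815,0]]]}}

```text
time: 5.2
tool_pos: [0.5363, 0.1995, 0.0999]
tool_rot: [0.0, 0.983, -0.185, -0.0]
contact_force: [-0.5, -0.6, 0.2]
gripper_width: 0.995
grasp_force: 0.0
```

```bash
python3 - <<'E'
from h import *
f=grab('wrist'); w=cloud(f); cv2.imwrite('pics/w2.png',f['pixels'])
K,D,V=cam(f)
px=cv2.projectPoints(np.array([[.5277,.2027,.04]]),cv2.Rodrigues(V[:3,:3])[0],V[:3,3],K,D)[0].ravel(); print(px)
print(upright(f,w,px,130))
go([.5361,.1995,-.006],tool(np.radians(-21.1)))
E
```

```text
[316.97440845 274.66389874]
(array([527.8, 202.7]), array([65.7,  6. ]), -20.3, array([0.0131, 0.0346, 0.0409]), 2170)
t 5.2 tcp [0.5363 0.1995 0.1   ] shift [-0.002  0.001  0.883] len mm 106
turn [ 0.001  0.002 -0.047]
```

View pics/w2.png

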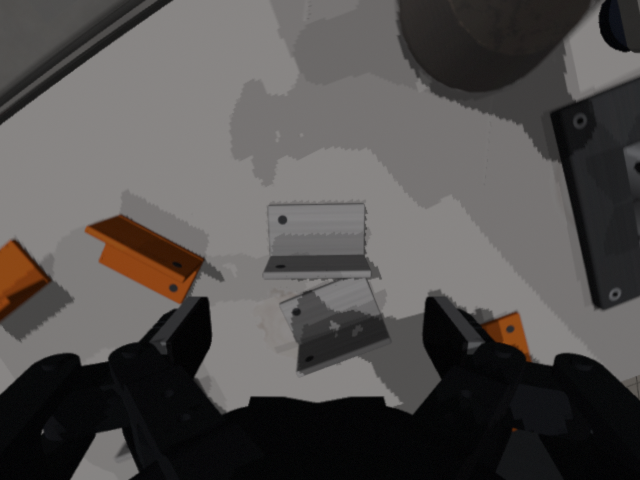

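The coupon is centred between the fingers, at about (317,240). I'll descend and grip it.

Request:
{"op": "move_arm", "data": {"plan": [[[0,0,0.221,0,0,0,0],[0,0,0.221,0,0,0,0],[0,0,0.221,0,0,0,0],[0,0,0.22,0,0,0,0],[0,0,0,0,0,0,0],[0,0,0,0,0,0,0.5],[0,0,0,0,0,0,0.5],[0,0,0,0,0,0,0.5],[0,0,0,0,0,0,0.5],[0,0,0,0,0,0,0.5]]]}}

```text
time: 6.5
tool_pos: [0.5378, 0.1997, -0.004]
tool_rot: [-0.001, 0.983, -0.183, 0.001]
contact_force: [-0.6, -0.1, 5.7]
gripper_width: 0.76
grasp_force: 66.7
```

Request:
{"op": "move_arm", "data": {"plan": [[[0,0,-0.1,0,0,0,0.5],[0,0,-0.2,0,0,0,0.5],[0,0,-0.25,0,0,0,0.5],[0,0,-0.25,0,0,0,0.5],[0,0,-0.25,0,0,0,0.5],[0,0,-0.25,0,0,0,0.5],[0,0,0,0,0,0,0.5],[0,0,0,0,0,0,0.5],[0,0,0,0,0,0,0.5],[0,0,0,0,0,0,0.5]]]}}

```text
time: 7.75
tool_pos: [0.5355, 0.1992, 0.1486]
tool_rot: [0.0, 0.983, -0.183, -0.001]
contact_force: [-0.1, -0.0, -1.0]
gripper_width: 0.762
grasp_force: 66.4
```

```bash
cat >> h.py <<'E'
CR=np.array([.4915,-.0310,0]); CY=.025
T45=tool(CY,np.pi/4)
def tcp_for(heel,h,Rt=T45): return np.array(heel)-Rt.apply(np.array(h))
E
python3 - <<'E'
from h import *
f=grab('wrist'); p,r,s=pose(); t=r.inv().apply((cloud(f)-p).reshape(-1,3)).reshape(480,640,3)*1000
cv2.imwrite('pics/w3.png',f['pixels'])
m=(np.abs(t[...,1])<31)&(t[...,2]>-60)&(t[...,2]<10)&(np.abs(t[...,0])<60)
q=t[m]; print(len(q)); 
for a in range(-48,8,4):
    k=q[(q[:,2]>=a)&(q[:,2]<a+4)]
    if len(k)>20: print(a,np.round(np.percentile(k[:,0],[1,50,99]),1),np.round(np.percentile(k[:,1],[1,99]),1),len(k))
print(s['grasp_force'],s['gripper_width'],s['contact_force'])
go(tcp_for([*CR[:2],.106],[-.0130,0,-.004]),T45)
E
```

```text
23694
-48 [-11.6  -9.6  -7.1] [-27.8  28.2] 489
-44 [-12.6  -8.5  -6.9] [-28.9  29.3] 2756
-40 [-8.9 -7.8 -6.8] [-30.3  30.3] 1313
-36 [-8.8 -7.8 -6.8] [-30.5  30.5] 1196
-32 [-8.8 -7.7 -6.8] [-30.2  30.3] 1068
-28 [-8.7 -7.7 -6.8] [-30.2  30.2] 975
-24 [-8.6 -7.7 -6.7] [-30.4  30.3] 923
-20 [-8.6 -7.7 -6.8] [-30.3  30.4] 842
-16 [-8.6 -7.8 -6.8] [-30.4  30.6] 714
-12 [-8.3  9.4 26.8] [-30.3  30.4] 11413
-8 [-8.7 16.  27.5] [-30.5  30.1] 1920
66.4405708014965 0.7577692533914574 [-1.10610571 -0.96878591 -1.60787156]
t 7.8 tcp [0.5357 0.1992 0.149 ] shift [0.441 1.884 0.306] len mm 235
turn [ 1.036  5.179 -2.488]
```

Request:
{"op": "move_arm", "data": {"plan": [[[0.074,0.314,0.051,0,0,0,0.5],[0.074,0.314,0.051,0,0,0,0.5],[0.074,0.314,0.051,0,0,0,0.5],[0.074,0.314,0.051,0,0,0,0.5],[0.074,0.314,0.051,0,0,0,0.5],[0.073,0.314,0.051,0,0,0,0.5],[0,0,0,0.173,0.863,-0.415,0.5],[0,0,0,0.173,0.863,-0.415,0.5],[0,0,0,0.173,0.863,-0.415,0.5],[0,0,0,0.173,0.863,-0.415,0.5]]]}}

```text
time: 9.05
tool_pos: [0.5042, -0.0305, 0.1135]
tool_rot: [-0.003, 0.964, -0.054, 0.262]
contact_force: [0.2, 0.3, -1.2]
gripper_width: 0.756
grasp_force: 66.8
```

Request:
{"op": "move_arm", "data": {"plan": [[[0,0,0,0.173,0.863,-0.415,0.5],[0,0,0,0.171,0.864,-0.413,0.5],[0,0,0,0,0,0,0.5],[0,0,0,0,0,0,0.5],[0,0,0,0,0,0,0.5],[0,0,0,0,0,0,0.5],[0,0,0,0,0,0,0.5],[0,0,0,0,0,0,0.5],[0,0,0,0,0,0,0.5],[0,0,0,0,0,0,0.5]]]}}

```text
time: 10.3
tool_pos: [0.5044, -0.0306, 0.1135]
tool_rot: [-0.005, 0.923, 0.011, 0.384]
contact_force: [-0.0, -0.2, -1.2]
gripper_width: 0.758
grasp_force: 66.7
```

```bash
python3 - <<'E'
from h import *
h=[-.0127,0,-.0045]
p,r,s=pose(); print('heel',p+r.apply(h),s['grasp_force'],s['gripper_width'],s['joint_pos'].round(2),np.round(r.as_matrix(),3).tolist())
go(tcp_for([*CR[:2],.0365],h),T45)
E
```

```text
heel [ 0.49220475 -0.03093483  0.10762898] 66.7241907119751 0.7579734970767357 [-0.36 -0.65  2.51  0.5   0.59  0.87] [[0.705, 0.025, 0.708], [0.017, -1.0, 0.018], [0.709, -0.001, -0.706]]
t 10.3 tcp [ 0.5044 -0.0306  0.1135] shift [-0.424  0.001  0.414] len mm 71
turn [-0.002 -0.013 -0.003]
```

Request:
{"op": "move_arm", "data": {"plan": [[[-0.08,0,0.078,0,0,0,0.5],[-0.08,0,0.078,0,0,0,0.5],[-0.08,0,0.078,0,0,0,0.5],[-0.08,0,0.078,0,0,0,0.5],[-0.05,0,0.048,0,0,0,0.5],[-0.03,0,0.03,0,0,0,0.5],[-0.015,0,0.015,0,0,0,0.5],[-0.009,0,0.009,0,0,0,0.5],[0,0,0,0,0,0,0.5],[0,0,0,0,0,0,0.5]]]}}

```text
time: 11.55
tool_pos: [0.5039, -0.0307, 0.0428]
tool_rot: [-0.005, 0.923, 0.011, 0.384]
contact_force: [-0.1, -0.2, -1.2]
gripper_width: 0.758
grasp_force: 66.7
```

```bash
python3 - <<'E'
from h import *
h=[-.0127,0,-.0045]
p,r,s=pose(); print('heel',p+r.apply(h),s['grasp_force'],s['gripper_width'],s['joint_pos'].round(2),s['contact_force'])
f=grab('side'); cv2.imwrite('pics/s1.png',cv2.resize(f['pixels'][220:400,230:450],None,fx=3,fy=3))
E
```

```text
heel [ 0.49176355 -0.03099782  0.03694208] 66.72426380217075 0.757549484150892 [-0.36 -0.45  2.53  0.74  0.41  0.6 ] [-0.05697291 -0.15826928 -1.16928671]
```

View pics/s1.png

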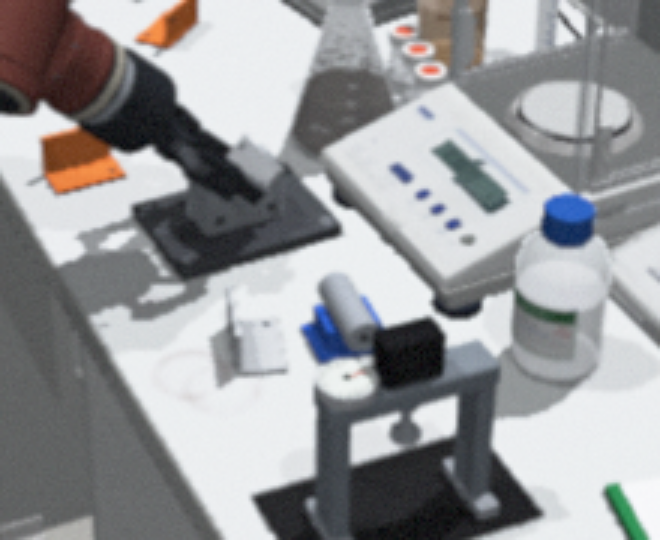

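The tool is holding the coupon in the V at the cradle, around (225,190) in this crop. The gauge and roller are undisturbed. Next I'll lower 1.5 mm, release, and move straight up.

Request:
{"op": "move_arm", "data": {"plan": [[[-0.009,0,0.009,0,0,0,0.5],[0,0,0,0,0,0,0.5],[0,0,0,0,0,0,0],[0,0,0,0,0,0,0],[0,0,0,0,0,0,0],[0,0,0,0,0,0,0],[0.1,0,-0.1,0,0,0,0],[0.2,0,-0.2,0,0,0,0],[0.2,0,-0.2,0,0,0,0],[0.2,0,-0.2,0,0,0,0]]]}}

```text
time: 12.85
tool_pos: [0.5032, -0.0306, 0.1606]
tool_rot: [-0.005, 0.923, 0.011, 0.384]
contact_force: [-0.1, 0.9, 0.3]
gripper_width: 1.0
grasp_force: 0.0
```

Request:
{"op": "move_arm", "data": {"plan": [[[0.2,0,-0.2,0,0,0,0],[0.2,0,-0.2,0,-0.8,0,0],[0,0,0,0,-0.887,0,0],[0,0,0,0,-0.887,0,0],[0,0,0,0,-0.887,0,0],[0,0,0,0,-0.887,0,0],[0,0,0,0,-0.887,0,0],[0,0,0,0,0,0,0],[0,0,0,0,0,0,0],[0,0,0,0,0,0,0]]]}}

```text
time: 14.1
tool_pos: [0.5026, -0.0307, 0.2275]
tool_rot: [-0.0, 1.0, 0.012, 0.002]
contact_force: [0.1, -0.4, 0.9]
gripper_width: 1.0
grasp_force: 0.0
```

```bash
cat >> h.py <<'E'
def proj(f,P):
    K,D,V=cam(f); return cv2.projectPoints(np.array([P],float),cv2.Rodrigues(V[:3,:3])[0],V[:3,3],K,D)[0].ravel()
def stack(f,w):
    m=np.abs(w[...,:2]-CR[:2]).max(-1)<.06
    m&=(w[...,2]>.064)&(w[...,2]<.14); p=w[m]
    if len(p)<20: print('stack: none');return
    c,s,a=cv2.minAreaRect((p[:,:2]*1000).astype(np.float32)); print('stack>64mm',np.round(c,1),np.round(s,1),round(a,1),'zmax',np.round(np.percentile(p[:,2],[50,98]),4))
    for sg in(-1,1):
        q=p[np.sign(p[:,0]-CR[0])==sg]; print(sg,'x',np.round(np.percentile(q[:,0],[1,99])*1000,1),'y',np.round(np.percentile(q[:,1],[1,99])*1000,1),'ztop',np.round(np.percentile(q[:,2],98)*1000,1))
E
python3 - <<'E'
from h import *
f=grab('wrist'); w=cloud(f); cv2.imwrite('pics/w4.png',f['pixels'])
stack(f,w)
for n,P in dict(B=(.4686,.2076,.04),C=(.4469,.3604,.04),D=(.422,-.1854,.04)).items():
    try: print(n,*upright(f,w,proj(f,P),60))
    except Exception as e: print(n,e,proj(f,P))
go([.4686+.009,.2076,.1],tool(np.radians(1.6)))
E
```

```text
stack>64mm [492.7 -30.6] [65.3 65.8] 0.9 zmax [0.0661 0.0683]
-1 x [463.3 471.6] y [-63.3   0.5] ztop 68.3
1 x [511.4 519.3] y [-62.1   1.8] ztop 68.3
B [468.2 207. ] [ 5.9 66.9] 2.3 [0.0136 0.0353 0.0413] 782
C attempt to get argmax of an empty sequence [-60.70713794 264.74167014]
D [ 422.3 -185.4] [66.5  6.1] -17.8 [0.0129 0.0356 0.0409] 699
t 14.2 tcp [ 0.5026 -0.0307  0.2276] shift [-0.163 -1.99   1.064] len mm 271
turn [-0.003 -0.022 -0.021]
```

View pics/w4.png

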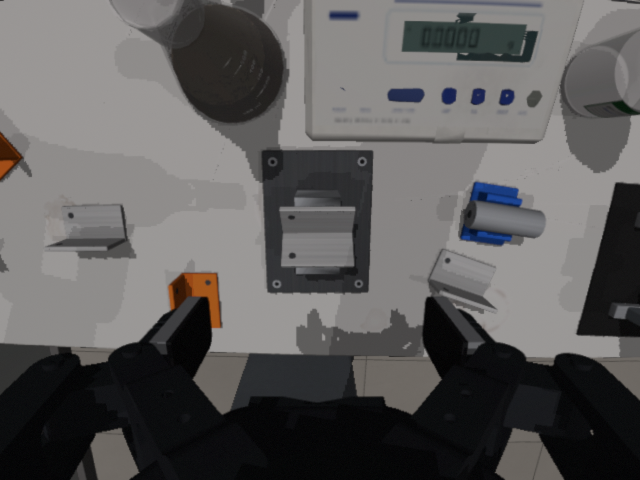

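The top view shows the first coupon seated centrally in the cradle at (318,235). B is at (90,228), D at (463,275), and C is out of view to the left. Next is B.

Request:
{"op": "move_arm", "data": {"plan": [[[-0.027,-0.332,0.177,0,0,0,0],[-0.027,-0.332,0.177,0,0,0,0],[-0.027,-0.332,0.177,0,0,0,0],[-0.027,-0.332,0.177,0,0,0,0],[-0.027,-0.332,0.177,0,0,0,0],[-0.027,-0.332,0.177,0,0,-0.07,0],[0,0,0,0,0,0,0],[0,0,0.21,0,0,0,0],[0,0,0.21,0,0,0,0],[0,0,0.21,0,0,0,0]]]}}

```text
time: 15.4
tool_pos: [0.4791, 0.2071, 0.0251]
tool_rot: [-0.0, 1.0, 0.017, 0.002]
contact_force: [0.4, -0.2, -0.9]
gripper_width: 1.002
grasp_force: 0.0
```

Request:
{"op": "move_arm", "data": {"plan": [[[0,0,0.22,0,0,0,0],[0,0,0,0,0,0,0],[0,0,0,0,0,0,0.5],[0,0,0,0,0,0,0.5],[0,0,0,0,0,0,0.5],[0,0,0,0,0,0,0.5],[0,0,-0.1,0,0,0,0.5],[0,0,-0.2,0,0,0,0.5],[0,0,-0.25,0,0,0,0.5],[0,0,-0.25,0,0,0,0.5]]]}}

```text
time: 16.65
tool_pos: [0.4777, 0.2078, 0.0953]
tool_rot: [-0.0, 1.0, 0.018, 0.001]
contact_force: [-0.1, -0.1, -1.9]
gripper_width: 0.751
grasp_force: 66.5
```

Request:
{"op": "move_arm", "data": {"plan": [[[0,0,-0.25,0,0,0,0.5],[0,0,-0.25,0,0,0,0.5],[0,0,0,0,0,0,0.5],[0,0,0,0,0,0,0.5],[0,0,0,0,0,0,0.5],[0,0,0,0,0,0,0.5],[0,0,0,0,0,0,0.5],[0,0,0,0,0,0,0.5],[0,0,0,0,0,0,0.5],[0,0,0,0,0,0,0.5]]]}}

```text
time: 17.9
tool_pos: [0.4781, 0.2078, 0.1542]
tool_rot: [-0.0, 1.0, 0.018, 0.001]
contact_force: [0.7, 1.0, -2.1]
gripper_width: 0.75
grasp_force: 66.5
```

```bash
cat >> h.py <<'E'
def hand(f):
    p,r,s=pose(); t=r.inv().apply((cloud(f)-p).reshape(-1,3)).reshape(480,640,3)*1000
    q=t[(np.abs(t[...,1])<31)&(t[...,2]>-60)&(t[...,2]<10)&(np.abs(t[...,0])<60)]
    up=q[(q[:,2]>-38)&(q[:,2]<-16)]; lo=q[(q[:,0]>0)&(q[:,0]<25)]
    print('hand upright inner x',np.round(np.percentile(up[:,0],[10,50,90]),1),'slope',np.polyfit(up[:,2],up[:,0],1)[0].round(3),'foot top z',np.round(np.percentile(lo[:,2],[10,50,90]),1),'top z',np.percentile(q[:,2],.5).round(1),'y',np.round(np.percentile(up[:,1],[1,99]),1),'grip',round(s['grasp_force'],1),round(s['gripper_width'],3))
    h=np.array([np.median(up[:,0])-5,0,np.median(lo[:,2])+5])/1000; print('h',h.round(4)); return h
def tocradle(h,n,up=.05):
    """heel target: n coupons already in place"""
    z=.036+.00707*n; go(tcp_for([*CR[:2],z+up],h),T45)
E
python3 - <<'E'
from h import *
f=grab('wrist'); w=cloud(f); h=hand(f)
try: print('C',*upright(f,w,proj(f,(.4469,.3604,.04)),60))
except Exception as e: print(e)
tocradle(h,1,.07)
E
```

```text
hand upright inner x [-9.4 -9.  -8.5] slope 0.006 foot top z [-5.2 -4.4 -3.7] top z -40.8 y [-30.4  30.4] grip 66.5 0.749
h [-0.014   0.      0.0006]
C [447.3 360.7] [ 5.8 66.1] 3.5 [0.0132 0.0343 0.0409] 1277
t 17.9 tcp [0.4781 0.2078 0.1542] shift [0.119 1.994 0.256] len mm 242
turn [-0.031  5.221  0.065]
```

Request:
{"op": "move_arm", "data": {"plan": [[[0.02,0.332,0.043,0,0,0,0.5],[0.02,0.332,0.043,0,0,0,0.5],[0.02,0.332,0.043,0,0,0,0.5],[0.02,0.332,0.043,0,0,0,0.5],[0.02,0.332,0.043,0,0,0,0.5],[0.02,0.334,0.043,0,0,0,0.5],[0,0,0,-0.005,0.87,0.011,0.5],[0,0,0,-0.005,0.87,0.011,0.5],[0,0,0,-0.005,0.87,0.011,0.5],[0,0,0,-0.005,0.87,0.011,0.5]]]}}

```text
time: 19.2
tool_pos: [0.501, -0.0309, 0.1236]
tool_rot: [-0.003, 0.965, 0.014, 0.261]
contact_force: [-0.4, -0.1, -0.8]
gripper_width: 0.751
grasp_force: 66.9
```

Request:
{"op": "move_arm", "data": {"plan": [[[0,0,0,-0.005,0.87,0.011,0.5],[0,0,0,-0.005,0.87,0.011,0.5],[0,0,0,0,0,0,0.5],[-0.08,0,0.08,0,0,0,0.5],[-0.08,0,0.08,0,0,0,0.5],[-0.08,0,0.08,0,0,0,0.5],[-0.06,0,0.06,0,0,0,0.5],[0,0,0,0,0,0,0.5],[0,0,0,0,0,0,0.5],[0,0,0,0,0,0,0.5]]]}}

```text
time: 20.45
tool_pos: [0.5015, -0.031, 0.0731]
tool_rot: [-0.005, 0.924, 0.012, 0.383]
contact_force: [-0.4, -0.5, -1.9]
gripper_width: 0.754
grasp_force: 66.7
```

```bash
python3 - <<'E'
from h import *
h=np.array([-.014,0,0]); p,r,s=pose(); print('heel',p+r.apply(h),s['grasp_force'],s['gripper_width'],s['contact_force'])
tocradle(h,1,.0)
E
```

```text
heel [ 0.49163327 -0.03122399  0.06318068] 66.7437994480133 0.7537243249836602 [-0.3965097  -0.54563037 -1.92441704]
t 20.4 tcp [ 0.5015 -0.031   0.0731] shift [-0.119 -0.002  0.118] len mm 20
turn [ 0.002 -0.007  0.001]
```

Request:
{"op": "move_arm", "data": {"plan": [[[-0.05,0,0.05,0,0,0,0.5],[-0.04,0,0.04,0,0,0,0.5],[-0.02,0,0.02,0,0,0,0.5],[-0.012,0,0.012,0,0,0,0.5],[-0.005,0,0.005,0,0,0,0.5],[0,0,0,0,0,0,0.5],[0,0,0,0,0,0,0],[0,0,0,0,0,0,0],[0,0,0,0,0,0,0],[0,0,0,0,0,0,0]]]}}

```text
time: 21.7
tool_pos: [0.501, -0.0307, 0.0505]
tool_rot: [-0.005, 0.924, 0.011, 0.382]
contact_force: [0.4, 0.4, 0.2]
gripper_width: 1.0
grasp_force: 0.0
```

Request:
{"op": "move_arm", "data": {"plan": [[[0.1,0,-0.1,0,0,0,0],[0.2,0,-0.2,0,0,0,0],[0.2,0,-0.2,0,0,0,0],[0.2,0,-0.2,0,0,0,0],[0.2,0,-0.2,0,-0.8,0,0],[0,0,0,0,-0.887,0,0],[0,0,0,0,-0.887,0,0],[0,0,0,0,-0.887,0,0],[0,0,0,0,-0.887,0,0],[0,0,0,0,-0.887,0,0]]]}}

```text
time: 22.95
tool_pos: [0.5014, -0.0307, 0.2036]
tool_rot: [0.0, 1.0, 0.013, -0.002]
contact_force: [-0.2, 0.3, 0.3]
gripper_width: 1.001
grasp_force: 0.0
```

```bash
python3 - <<'E'
from h import *
f=grab('wrist'); w=cloud(f); stack(f,w)
for n,P in dict(D=(.422,-.1854,.04)).items():
    print(n,*upright(f,w,proj(f,P),60))
go([.4473+.009,.3607,.1],tool(np.radians(3.4)))
E
```

```text
stack>64mm [494.8 -30.7] [61.7 65.9] 1.4 zmax [0.0707 0.075 ]
-1 x [464.4 478.7] y [-63.4   1. ] ztop 75.0
1 x [504.8 519.6] y [-62.1   1.9] ztop 75.0
D [ 422.1 -185.5] [67.3  5.8] -18.6 [0.0131 0.0341 0.0409] 807
t 23.0 tcp [ 0.5029 -0.0309  0.2031] shift [-0.301 -3.272  0.862] len mm 408
turn [-0.003  0.042 -0.229]
```

Request:
{"op": "move_arm", "data": {"plan": [[[-0.033,-0.364,0.096,0,0,0,0],[-0.033,-0.364,0.096,0,0,0,0],[-0.033,-0.364,0.096,0,0,0,0],[-0.033,-0.364,0.096,0,0,0,0],[-0.033,-0.364,0.096,0,0,0,0],[-0.033,-0.364,0.096,0,0,0,0],[-0.033,-0.364,0.096,0,0,0,0],[-0.033,-0.364,0.096,0,0,-0.11,0],[-0.033,-0.36,0.096,0,0,-0.11,0],[0,0,0,0,0,0,0]]]}}

```text
time: 24.25
tool_pos: [0.4533, 0.3625, 0.0983]
tool_rot: [-0.0, 1.0, 0.031, -0.001]
contact_force: [0.5, -0.1, 1.0]
gripper_width: 1.004
grasp_force: 0.0
```

```bash
python3 - <<'E'
from h import *
f=grab('wrist'); w=cloud(f)
c,s,a,*_=upright(f,w,proj(f,(.4473,.3607,.04)),130); print(c,s,a,*_)
y=np.radians(a); go([c[0]/1000+.009*np.cos(y),c[1]/1000+.009*np.sin(y),-.004],tool(y))
E
```

```text
[446.8 361.4] [ 5.9 65.9] 3.7 [0.013  0.0348 0.041 ] 2176
t 24.3 tcp [0.454  0.3613 0.0989] shift [ 0.016 -0.005  0.857] len mm 103
turn [ 0.002  0.005 -0.03 ]
```

Request:
{"op": "move_arm", "data": {"plan": [[[0.014,0,0.21,0,0,0,0],[0,0,0.21,0,0,0,0],[0,0,0.22,0,0,0,0],[0,0,0.21,0,0,0,0],[0,0,0,0,0,0,0],[0,0,0,0,0,0,0.5],[0,0,0,0,0,0,0.5],[0,0,0,0,0,0,0.5],[0,0,0,0,0,0,0.5],[0,0,0,0,0,0,0.5]]]}}

```text
time: 25.55
tool_pos: [0.4581, 0.3614, -0.0001]
tool_rot: [-0.001, 1.0, 0.029, 0.002]
contact_force: [-0.8, -2.5, 8.1]
gripper_width: 0.754
grasp_force: 66.9
```

Request:
{"op": "move_arm", "data": {"plan": [[[0,0,-0.1,0,0,0,0.5],[0,0,-0.2,0,0,0,0.5],[0,0,-0.25,0,0,0,0.5],[0,0,-0.25,0,0,0,0.5],[0,0,-0.25,0,0,0,0.5],[0,0,-0.25,0,0,0,0.5],[0,0,0,0,0,0,0.5],[0,0,0,0,0,0,0.5],[0,0,0,0,0,0,0.5],[0,0,0,0,0,0,0.5]]]}}

```text
time: 26.8
tool_pos: [0.4559, 0.3604, 0.1522]
tool_rot: [0.001, 1.0, 0.029, -0.001]
contact_force: [-0.3, -0.2, -1.6]
gripper_width: 0.753
grasp_force: 66.6
```

```bash
python3 - <<'E'
from h import *
f=grab('wrist'); h=hand(f); tocradle(h,2,.07)
E
```

```text
hand upright inner x [-8.9 -8.3 -7.8] slope 0.007 foot top z [-5.5 -4.7 -4. ] top z -41.0 y [-30.4  30.4] grip 66.6 0.759
h [-0.0133  0.      0.0003]
t 26.9 tcp [0.456  0.3605 0.1525] shift [0.183 3.277 0.192] len mm 394
turn [-0.081  5.248  0.21 ]
```

Request:
{"op": "move_arm", "data": {"plan": [[[0.02,0.364,0.021,0,0,0,0.5],[0.02,0.364,0.021,0,0,0,0.5],[0.02,0.364,0.021,0,0,0,0.5],[0.02,0.364,0.021,0,0,0,0.5],[0.02,0.364,0.021,0,0,0,0.5],[0.02,0.364,0.021,0,0,0,0.5],[0.02,0.364,0.021,0,0,0,0.5],[0.02,0.364,0.021,0,0,0,0.5],[0.023,0.365,0.024,0,0,0,0.5],[0,0,0,0,0,0,0.5]]]}}

```text
time: 28.1
tool_pos: [0.5012, -0.0328, 0.1303]
tool_rot: [0.0, 1.0, 0.027, -0.0]
contact_force: [0.6, -0.4, -1.2]
gripper_width: 0.75
grasp_force: 67.0
```

Request:
{"op": "move_arm", "data": {"plan": [[[0,0,0,-0.013,0.875,0.035,0.5],[0,0,0,-0.013,0.875,0.035,0.5],[0,0,0,-0.013,0.875,0.035,0.5],[0,0,0,-0.013,0.875,0.035,0.5],[0,0,0,-0.013,0.875,0.035,0.5],[0,0,0,-0.013,0.873,0.035,0.5],[0,0,0,0,0,0,0.5],[-0.1,0,0.1,0,0,0,0.5],[-0.1,0,0.1,0,0,0,0.5],[-0.1,0,0.1,0,0,0,0.5]]]}}

```text
time: 29.35
tool_pos: [0.5026, -0.03, 0.0808]
tool_rot: [-0.006, 0.923, 0.012, 0.383]
contact_force: [1.8, 0.2, -1.2]
gripper_width: 0.754
grasp_force: 67.0
```

```bash
python3 - <<'E'
from h import *
h=np.array([-.0133,0,0.0]); p,r,s=pose(); print('heel',p+r.apply(h),s['grasp_force'],s['gripper_width'],s['contact_force'])
tocradle(h,2,.0)
E
```

```text
heel [ 0.49321437 -0.03025694  0.07137997] 67.0091450214386 0.7536170046350701 [ 1.76787433  0.2390612  -1.15957474]
t 29.4 tcp [ 0.5026 -0.03    0.0808] shift [-0.136  0.006  0.115] len mm 21
turn [-0.015 -0.01   0.003]
```

Request:
{"op": "move_arm", "data": {"plan": [[[-0.05,0.004,0.045,0,0,0,0.5],[-0.04,0,0.036,0,0,0,0.5],[-0.02,0,0.02,0,0,0,0.5],[-0.013,0,0.013,0,0,0,0.5],[-0.006,0,0.006,0,0,0,0.5],[0,0,0,0,0,0,0.5],[0,0,0,0,0,0,0],[0,0,0,0,0,0,0],[0,0,0,0,0,0,0],[0,0,0,0,0,0,0]]]}}

```text
time: 30.6
tool_pos: [0.5007, -0.0309, 0.0587]
tool_rot: [-0.005, 0.923, 0.011, 0.384]
contact_force: [0.7, 0.1, 0.6]
gripper_width: 0.998
grasp_force: 0.0
```

Request:
{"op": "move_arm", "data": {"plan": [[[0.1,0,-0.1,0,0,0,0],[0.2,0,-0.2,0,0,0,0],[0.2,0,-0.2,0,0,0,0],[0.2,0,-0.2,0,0,0,0],[0.2,0,-0.2,0,-0.8,0,0],[0,0,0,0,-0.887,0,0],[0,0,0,0,-0.887,0,0],[0,0,0,0,-0.887,0,0],[0,0,0,0,-0.887,0,0],[0,0,0,0,-0.887,0,0]]]}}

```text
time: 31.85
tool_pos: [0.5007, -0.0311, 0.2118]
tool_rot: [-0.001, 1.0, 0.013, -0.001]
contact_force: [-0.4, -0.9, 0.4]
gripper_width: 1.002
grasp_force: 0.0
```

```bash
python3 - <<'E'
from h import *
f=grab('wrist'); w=cloud(f); stack(f,w)
c,s,a,*_=upright(f,w,proj(f,(.422,-.1854,.04)),60); print(c,s,a,*_)
y=np.radians(a); go([c[0]/1000+.009*np.cos(y),c[1]/1000+.009*np.sin(y),.1],tool(y))
E
```

```text
stack>64mm [492.8 -38.5] [56.3 81.3] 1.4 zmax [0.0734 0.0819]
-1 x [464.7 484.9] y [-78.2   0.8] ztop 81.8
1 x [497.9 519.8] y [-76.9   1.6] ztop 81.9
[ 422.4 -185.2] [66.3  5.9] -18.2 [0.0131 0.0345 0.041 ] 771
t 31.9 tcp [ 0.5023 -0.0313  0.2112] shift [-0.623  1.292  0.928] len mm 205
turn [-0.005  0.028  2.286]
```

```bash
python3 - <<'E'
from h import *
f=pickle.load(open('wrist.pkl','rb'));w=cloud(f)
u,v=map(int,proj(f,[.4915,-.031,.07]));print(u,v)
cv2.imwrite('pics/w5.png',cv2.resize(f['pixels'][v-75:v+75,u-100:u+100],None,fx=4,fy=4))
m=np.abs(w[...,:2]-CR[:2]).max(-1)<.06
for lo in np.arange(62,84,2):
    k=w[m&(w[...,2]>lo/1e3)&(w[...,2]<(lo+2)/1e3)]*1e3
    for sg in(-1,1):
        q=k[np.sign(k[:,0]-491.5)==sg]
        if len(q)>10: print(lo,sg,'x',np.percentile(q[:,0],[2,98]).round(1),'y',np.percentile(q[:,1],[1,99]).round(1))
E
```

```text
316 240
62 -1 x [456.4 487.9] y [-78.5  -0.1]
62 1 x [495.7 526.5] y [-76.8  -2.6]
64 -1 x [476.5 485.8] y [-78.4   1. ]
64 1 x [497.4 519.9] y [-76.9   1.2]
66 -1 x [474.5 483.9] y [-79.    1.5]
66 1 x [499.4 519.3] y [-77.4   2. ]
68 -1 x [472.  481.9] y [-78.8   0.4]
68 1 x [501.2 512.3] y [-77.1   1.2]
70 -1 x [470.5 479.8] y [-78.1   0.5]
70 1 x [503.3 519.6] y [-77.7   1. ]
72 -1 x [466.  477.8] y [-78.7   0.1]
72 1 x [505.5 519.9] y [-77.9   0.1]
74 -1 x [467.3 476.1] y [-77.5   1.4]
74 1 x [507.1 518.7] y [-76.5   1.4]
76 -1 x [469.3 473.8] y [-63.7   0.4]
76 1 x [509.3 519.2] y [-62.7   0.5]
78 -1 x [464.6 471.8] y [-63.6   0.2]
78 1 x [511.4 519.7] y [-62.    1.7]
80 -1 x [464.4 469.7] y [-63.5   0.5]
80 1 x [513.5 519.1] y [-61.8   2.1]
82 -1 x [465.7 468.3] y [-61.   -0.4]
82 1 x [514.5 517.9] y [-57.1  -6.2]
```

View pics/w5.png

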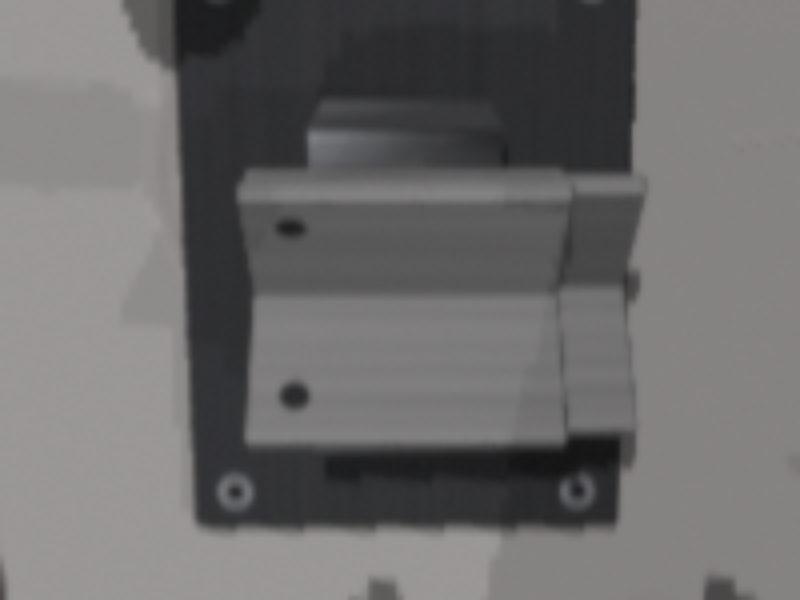

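The crop shows the lower coupon sticking out about 15 mm toward -y, at crop (600,300), so it was probably the random knock. The total span is about 80 mm, so I can straddle the stack with the open gripper and squeeze the ends flush.

```bash
python3 - <<'E'
from h import *
go([.4918,-.0385,.12],tool(CY))
E
```

```text
t 31.9 tcp [ 0.5023 -0.0313  0.2112] shift [-0.086  0.059  0.761] len mm 92
turn [-0.009  0.027  0.002]
```

Request:
{"op": "move_arm", "data": {"plan": [[[-0.03,0.02,0.2,0,0,0,0],[-0.03,0.02,0.2,0,0,0,0],[-0.026,0.019,0.2,0,0,0,0],[0,0,0.161,0,0.02,0,0],[0,0,0,0,0,0,0],[0,0,0,0,0,0,0],[0,0,0,0,0,0,0],[0,0,0,0,0,0,0],[0,0,0,0,0,0,0],[0,0,0,0,0,0,0]]]}}

```text
time: 33.15
tool_pos: [0.4905, -0.0383, 0.1201]
tool_rot: [-0.001, 1.0, 0.013, 0.003]
contact_force: [-0.7, 0.6, -0.3]
gripper_width: 0.999
grasp_force: 0.0
```

```bash
python3 - <<'E'
from h import *
f=grab('wrist'); p,r,s=pose(); w=cloud(f);stack(f,w)
t=r.inv().apply((w-p).reshape(-1,3)).reshape(480,640,3)*1e3
m=(np.abs(t[...,0])<30)&(w[...,2]>.05)&(w[...,2]<.085)
print('stack in tool y',np.percentile(t[m][:,1],[.5,99.5]).round(1))
for sg in(-1,1):
    k=(np.abs(t[...,0])<11)&(t[...,2]>-36)&(t[...,2]<-10)&(t[...,1]*sg>35)&(t[...,1]*sg<60); print(sg,np.percentile(t[k][:,1]*sg,[1,50]).round(1))
go([.4918,-.0385,.045],tool(CY))
E
```

```text
stack>64mm [494.6 -37.9] [60.9 98.5] 1.5 zmax [0.074  0.1382]
-1 x [464.6 489.3] y [-80.8   4.6] ztop 137.6
1 x [493.4 519.8] y [-81.2   5. ] ztop 138.6
stack in tool y [-39.6  40.4]
-1 [42.5 43.1]
1 [42.  42.6]
t 33.2 tcp [ 0.4904 -0.0383  0.1201] shift [0.008 0.003 0.626] len mm 75
turn [-0.009 -0.034  0.002]
```

Request:
{"op": "move_arm", "data": {"plan": [[[0.01,0.005,0.09,0,-0.03,0,0],[0,0,0.09,0,0,0,0],[0,0,0.07,0,0,0,0],[0,0,0.07,0,0,0,0],[0,0,0.07,0,0,0,0],[0,0,0.07,0,0,0,0],[0,0,0.06,0,0,0,0],[0,0,0.05,0,0,0,0],[0,0,0.05,0,0,0,0],[0,0,0,0,0,0,0]]]}}

```text
time: 34.45
tool_pos: [0.4913, -0.0387, 0.045]
tool_rot: [-0.001, 1.0, 0.013, -0.0]
contact_force: [-0.5, 0.1, 0.0]
gripper_width: 1.002
grasp_force: 0.0
```

Request:
{"op": "move_arm", "data": {"plan": [[[0,0,0,0,0,0,0.1],[0,0,0,0,0,0,0.2],[0,0,0,0,0,0,0.3],[0,0,0,0,0,0,0.3],[0,0,0,0,0,0,0.3],[0,-0.016,0,0,0,0,0.3],[0,-0.016,0,0,0,0,0.3],[0,-0.016,0,0,0,0,0.3],[0,-0.016,0,0,0,0,0.3],[0,0,0,0,0,0,0.3]]]}}

```text
time: 35.7
tool_pos: [0.4931, -0.0339, 0.0484]
tool_rot: [0.003, 1.0, 0.013, 0.002]
contact_force: [-3.9, -8.4, 8.9]
gripper_width: 0.75
grasp_force: 65.8
```

Request:
{"op": "move_arm", "data": {"plan": [[[0,0,0,0,0,0,0.3],[0,0,0,0,0,0,0.1],[0,0,0,0,0,0,0],[0,0,0,0,0,0,0],[0,0,0,0,0,0,0],[0,0,-0.1,0,0,0,0],[0,0,-0.25,0,0,0,0],[0,0,-0.35,0,0,0,0],[0,0,-0.35,0,0,0,0],[0,0,-0.35,0,0,0,0]]]}}

```text
time: 36.95
tool_pos: [0.4914, -0.0312, 0.216]
tool_rot: [-0.001, 1.0, 0.013, 0.001]
contact_force: [0.5, -0.6, -0.1]
gripper_width: 0.999
grasp_force: 0.0
```

```bash
python3 - <<'E'
from h import *
f=grab('wrist'); w=cloud(f); stack(f,w)
c,s,a,*_=upright(f,w,proj(f,(.422,-.1854,.04)),60); print(c,s,a,*_)
y=np.radians(a); go([c[0]/1000+.009*np.cos(y),c[1]/1000+.009*np.sin(y),.1],tool(y))
u,v=map(int,proj(f,[.4915,-.031,.07]))
cv2.imwrite('pics/w6.png',cv2.resize(f['pixels'][v-75:v+75,u-100:u+100],None,fx=3,fy=3))
E
```

```text
stack>64mm [492.2 -25.6] [56.  80.2] 1.7 zmax [0.0738 0.082 ]
-1 x [464.5 485.2] y [-65.2  10.6] ztop 81.9
1 x [498.1 519.7] y [-64.1  12.6] ztop 82.0
[ 422.2 -185.2] [66.4  6. ] -17.7 [0.0134 0.0361 0.0409] 716
t 37.0 tcp [ 0.4945 -0.0319  0.2231] shift [-0.576  1.285  1.02 ] len mm 209
turn [-0.004 -0.081  2.229]
```

View pics/w6.png

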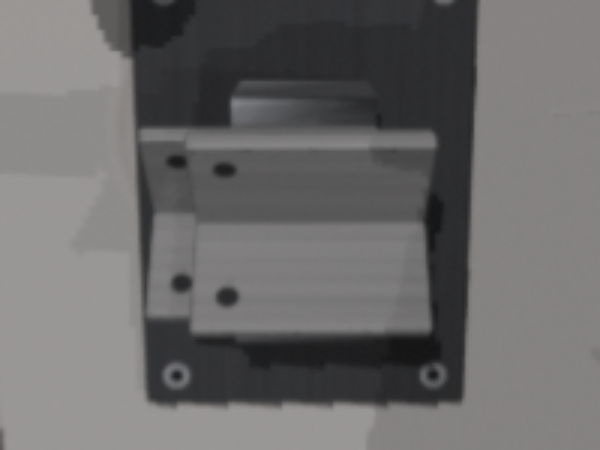

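The lower coupon now sticks out about 11 mm toward +y, at (165,260). The hard squeeze kicked it on release, so I'll redo this with the fingers stopped at about 67 mm and no clamping.

```bash
python3 - <<'E'
from h import *
go([.4918,-.0268,.045],tool(CY)); p,r,s=pose(); print(s['joint_vel'].round(3))
E
```

```text
t 37.0 tcp [ 0.4945 -0.0319  0.2231] shift [-0.039 -0.045  1.483] len mm 178
turn [ 0.009 -0.08   0.003]
[-0.001  0.012 -0.013 -0.001 -0.119 -0.   ]
```

Request:
{"op": "move_arm", "data": {"plan": [[[0,-0.037,0.3,0,0,0,0],[0,0,0.3,0,0,0,0],[0,0,0.2,0,0,0,0],[0,0,0.1,0,0,0,0],[0,0,0.1,0,0,0,0],[0,0,0.1,0,0,0,0],[0,0,0.1,0,0,0,0],[0,0,0.1,0,0,0,0],[0,0,0.1,0,0,0,0],[0,0,0,0,0,0,0]]]}}

```text
time: 38.25
tool_pos: [0.4904, -0.0264, 0.0442]
tool_rot: [-0.001, 1.0, 0.013, -0.001]
contact_force: [-0.6, -0.1, 0.4]
gripper_width: 1.001
grasp_force: 0.0
```

Request:
{"op": "move_arm", "data": {"plan": [[[0,0,0,0,0,0,0.04],[0,0,0,0,0,0,0.08],[0,0,0,0,0,0,0.12],[0,0,0,0,0,0,0.15],[0,0,0,0,0,0,0.18],[0,0,0,0,0,0,0.2],[0,0,0,0,0,0,0.21],[0,0,0,0,0,0,0.21],[0,0,0,0,0,0,0.21],[0,0,0,0,0,0,0.21]]]}}

```text
time: 39.5
tool_pos: [0.4926, -0.0282, 0.0472]
tool_rot: [0.001, 1.0, 0.013, 0.001]
contact_force: [-1.2, -5.4, 3.6]
gripper_width: 0.79
grasp_force: 3.1
```

```bash
python3 - <<'E'
from h import *
p,r,s=pose(); print(p,s['grasp_force'],s['gripper_width'],s['contact_force'])
f=grab('wrist'); w=cloud(f); 
m=np.abs(w[...,:2]-CR[:2]).max(-1)<.06
for lo in np.arange(62,84,4):
    k=w[m&(w[...,2]>lo/1e3)&(w[...,2]<(lo+4)/1e3)]*1e3
    print(lo,'y',np.percentile(k[:,1],[1,5,95,99]).round(1))
E
```

```text
[ 0.49261353 -0.02819731  0.04715166] 3.0892135889735073 0.7902827705917382 [-1.23422667 -5.37613921  3.61513884]
62 y [-66.1 -59.3   9.9  16.5]
66 y [-71.4 -61.7  11.2  17. ]
70 y [-68.1 -61.6   5.5  12.6]
74 y [-72.  -61.8   5.7  16.5]
78 y [-71.5 -61.6   5.7  16.1]
82 y [-74.3 -71.1  12.4  18.5]
```

```bash
python3 - <<'E'
from h import *
f=grab('side'); cv2.imwrite('pics/s2.png',cv2.resize(f['pixels'][230:330,250:370],None,fx=6,fy=6,interpolation=cv2.INTER_CUBIC))
f=pickle.load(open('wrist.pkl','rb')); cv2.imwrite('pics/w7.png',cv2.resize(f['pixels'][150:400,180:460],None,fx=2,fy=2))
a=cv2.imread('pics/s2.png'); b=cv2.imread('pics/w7.png'); 
b=cv2.resize(b,(420,375)); a=cv2.resize(a,(380,317)); c=np.zeros((375,800,3),np.uint8); c[:317,:380]=a; c[:375,380:]=b; cv2.imwrite('pics/m1.png',c)
E
```

```text
(no output)
```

View pics/m1.png

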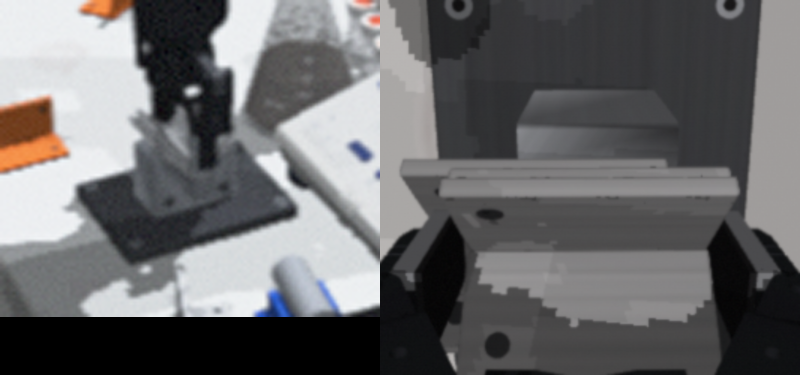

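```bash
python3 - <<'E'
from h import *
f=pickle.load(open('wrist.pkl','rb')); w=cloud(f)*1e3
for lo in (64.5,71.5,78.5):
    k=w[(w[...,0]>511)&(w[...,0]<524)&(w[...,2]>lo)&(w[...,2]<lo+4)&(np.abs(w[...,1]+31)<60)]
    print(lo,len(k),'x',np.percentile(k[:,0],[2,98]).round(1),'y',np.percentile(k[:,1],[.5,2,98,99.5]).round(1))
p,r,s=pose(); t=r.inv().apply((w/1e3-p).reshape(-1,3)).reshape(480,640,3)*1e3
for sg in(-1,1):
    for a in range(-50,0,6):
        k=t[(t[...,2]>a)&(t[...,2]<a+6)&(t[...,1]*sg>25)&(t[...,1]*sg<60)&(t[...,0]<12)&(t[...,0]>-12)]
        if len(k)>5: print(sg,a,'y',np.percentile(k[:,1]*sg,[1,50,99]).round(1),'x',np.percentile(k[:,0],[1,99]).round(1))
E
```

```text
64.5 1300 x [512.  519.3] y [-46.7 -45.5  17.1  17.6]
71.5 1143 x [516.8 519.7] y [-60.7 -59.5   3.2   4. ]
78.5 3500 x [512.4 519.4] y [-60.4 -59.4   3.    4. ]
-1 -50 y [33.7 36.4 53.8] x [ 1.2 11.8]
-1 -44 y [33.6 34.3 40.6] x [-6.6 10.9]
-1 -38 y [33.6 34.2 47.3] x [-10.8  10.9]
-1 -32 y [33.6 34.1 47.5] x [-11.2  10.9]
-1 -26 y [25.3 33.9 47.3] x [-11.9  11.7]
-1 -20 y [25.1 31.  46.3] x [-11.5  10.5]
-1 -14 y [25.1 30.7 44.3] x [-10.5  11.9]
-1 -8 y [33.8 41.5 45.3] x [-11.5  10.7]
-1 -2 y [34.2 34.9 43.7] x [-7.4  3.2]
1 -50 y [33.2 35.9 53.3] x [ 1.6 11.7]
1 -44 y [33.1 33.7 40. ] x [-6.2 10.9]
1 -38 y [33.1 33.8 46.8] x [-11.1  10.9]
1 -32 y [33.2 33.9 47. ] x [-11.4  10.8]
1 -26 y [25.3 33.7 46.8] x [-11.9  11.8]
1 -20 y [25.2 31.2 45.8] x [-11.6  10.4]
1 -14 y [25.1 29.9 39.9] x [-6.  10.1]
```

The three layers are visible in the right half of this picture. The bottom coupon, whose edge spans (402–667), is offset about 13 mm toward +y. My fingertips were too high to reach it, so I'll go about 15 mm lower with the gripper recentred.

Request:
{"op": "move_arm", "data": {"plan": [[[0,0,0,0,0,0,0.15],[0,0,0,0,0,0,0.05],[0,0,0,0,0,0,0],[0,0,-0.1,0,0,0,0],[0,0,-0.2,0,0,0,0],[0,-0.02,-0.2,0,0,0,0],[0,-0.023,0,0,0,0,0],[0,0,0,0,0,0,0],[0,0,0,0,0,0,0],[0,0,0,0,0,0,0]]]}}

```text
time: 40.85
tool_pos: [0.4906, -0.0215, 0.1046]
tool_rot: [-0.001, 1.0, 0.013, -0.001]
contact_force: [0.1, 0.5, -0.7]
gripper_width: 0.997
grasp_force: 0.0
```

```bash
cat >> h.py <<'E'
def layers(f,n=4):
    w=cloud(f)*1e3
    for i in range(n):
        lo=64.5+7.07*i
        k=w[(w[...,0]>512)&(w[...,0]<524)&(w[...,2]>lo)&(w[...,2]<lo+4)&(np.abs(w[...,1]+31)<60)]
        if len(k)>30: print('L',i+1,len(k),'y',np.percentile(k[:,1],[.5,2,98,99.5]).round(1))
E
python3 - <<'E'
from h import *
f=grab('wrist'); layers(f)
go([.4918,-.0217,.030],tool(CY))
E
```

```text
L 1 453 y [-46.5 -45.1  17.8  18.1]
L 2 318 y [-60.1 -59.3   3.    4.2]
L 3 1665 y [-60.3 -59.2   3.3   4.4]
t 40.9 tcp [ 0.4907 -0.0215  0.1048] shift [0.01  0.003 0.623] len mm 75
turn [-0.012  0.007  0.   ]
```

Request:
{"op": "move_arm", "data": {"plan": [[[0.01,0.003,0.1,0,0,0,0],[0,0,0.1,0,0,0,0],[0,0,0.08,0,0,0,0],[0,0,0.08,0,0,0,0],[0,0,0.08,0,0,0,0],[0,0,0.06,0,0,0,0],[0,0,0.06,0,0,0,0],[0,0,0.06,0,0,0,0],[0,0,0,0,0,0,0],[0,0,0,0,0,0,0]]]}}

```text
time: 42.15
tool_pos: [0.4927, -0.0218, 0.0314]
tool_rot: [-0.001, 1.0, 0.013, 0.0]
contact_force: [0.1, 0.9, -0.5]
gripper_width: 1.0
grasp_force: 0.0
```

Request:
{"op": "move_arm", "data": {"plan": [[[0,0,0,0,0,0,0.04],[0,0,0,0,0,0,0.08],[0,0,0,0,0,0,0.12],[0,0,0,0,0,0,0.15],[0,0,0,0,0,0,0.18],[0,0,0,0,0,0,0.2],[0,0,0,0,0,0,0.21],[0,0,0,0,0,0,0.21],[0,0,0,0,0,0,0.21],[0,0,0,0,0,0,0.21]]]}}

```text
time: 43.4
tool_pos: [0.4934, -0.0189, 0.0336]
tool_rot: [-0.004, 1.0, 0.012, 0.001]
contact_force: [-5.6, 11.3, 14.0]
gripper_width: 0.791
grasp_force: 13.1
```

```bash
python3 - <<'E'
from h import *
f=grab('wrist'); layers(f)
p,r,s=pose(); print(p,s['contact_force'],s['gripper_width'],s['grasp_force'])
E
```

```text
L 1 1342 y [-48.9 -48.   14.1  15.4]
L 2 1608 y [-51.  -50.1  11.9  13.2]
L 3 4037 y [-50.5 -49.3  12.2  13.7]
[ 0.49342107 -0.01893233  0.03359288] [-3.9358529  11.41601571 15.22068057] 0.7918846575210615 13.109206147491932
```

Request:
{"op": "move_arm", "data": {"plan": [[[0,0,0,0,0,0,0.2],[0,0.02,0,0,0,0,0.2],[0,0.02,0,0,0,0,0.2],[0,0.02,0,0,0,0,0.2],[0,0.018,0,0,0,0,0.2],[0,0,0,0,0,0,0.2],[0,0,0,0,0,0,0.2],[0,0,0,0,0,0,0.2],[0,0,0,0,0,0,0.2],[0,0,0,0,0,0,0.2]]]}}

```text
time: 44.7
tool_pos: [0.4935, -0.0292, 0.0324]
tool_rot: [-0.003, 1.0, 0.012, 0.001]
contact_force: [-1.6, 7.7, 6.1]
gripper_width: 0.798
grasp_force: 4.1
```

```bash
python3 - <<'E'
from h import *
f=grab('wrist'); layers(f)
p,r,s=pose(); print(p,s['contact_force'],s['gripper_width'],s['grasp_force'])
E
```

```text
L 1 762 y [-45.6 -41.8   2.6   3.9]
L 2 972 y [-57.2 -55.7   1.9   4.5]
L 3 2292 y [-58.4 -56.2   4.5   5.8]
L 4 447 y [-58.4 -58.  -40.7 -38.2]
[ 0.49348616 -0.02916501  0.03235947] [-1.33580998  7.24202922  5.96781913] 0.8020714046753541 4.062185660618525
```

Request:
{"op": "move_arm", "data": {"plan": [[[0,0,0,0,0,0,0.17],[0,0,0,0,0,0,0.12],[0,0,0,0,0,0,0.05],[0,0,0,0,0,0,0],[0,0,0,0,0,0,0],[0,0,-0.2,0,0,0,0],[0,0,-0.3,0,0,0,0],[0,0,-0.3,0,0,0,0],[0,0,-0.3,0,0,0,0],[0,0,0,0,0,0,0]]]}}

```text
time: 46.0
tool_pos: [0.4949, -0.0319, 0.1671]
tool_rot: [0.0, 1.0, 0.013, 0.004]
contact_force: [-0.4, 0.4, -0.1]
gripper_width: 0.999
grasp_force: 0.0
```

```bash
python3 - <<'E'
from h import *
f=grab('wrist'); layers(f);w=cloud(f);stack(f,w)
u,v=map(int,proj(f,[.4915,-.031,.07]));print(u,v)
cv2.imwrite('pics/w8.png',cv2.resize(f['pixels'][v-75:v+75,u-100:u+100],None,fx=3,fy=3))
E
```

```text
L 1 122 y [-58.2 -56.6   5.3   5.6]
L 2 118 y [-62.  -61.    1.6   2.8]
L 3 924 y [-61.4 -60.6   2.1   3.3]
stack>64mm [491.5 -28.9] [55.5 68.2] 1.4 zmax [0.0743 0.0819]
-1 x [464.4 485.2] y [-62.4   2. ] ztop 81.9
1 x [498.  519.6] y [-61.4   3. ] ztop 82.0
315 249
```

View pics/w8.png

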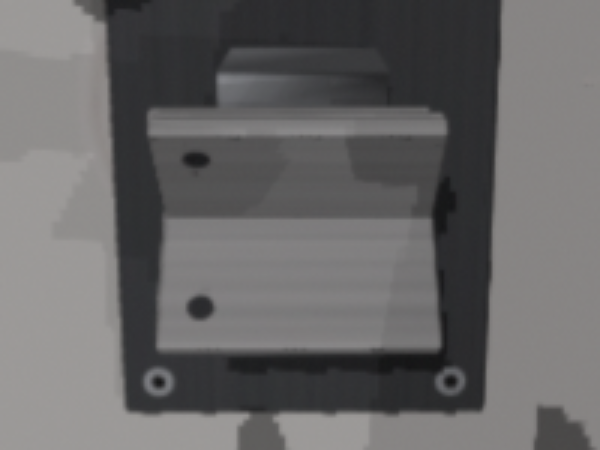

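The stack is now nearly flush and seated, with its far edges at (150–445, 120). Next is coupon D.

```bash
python3 - <<'E'
from h import *
f=grab('wrist'); w=cloud(f); layers(f)
c,s,a,*_=upright(f,w,proj(f,(.422,-.1854,.04)),60); print(c,s,a,*_)
a=-18.2; y=np.radians(a); go([c[0]/1000+.009*np.cos(y),c[1]/1000+.009*np.sin(y),.1],tool(y))
E
```

```text
L 1 135 y [-57.9 -56.4   5.    5.5]
L 2 106 y [-61.2 -60.    1.6   2.9]
L 3 942 y [-61.7 -60.6   2.1   3.4]
[ 422.2 -185.3] [66.6  6. ] -18.0 [0.0132 0.0341 0.0409] 1017
t 46.1 tcp [ 0.4925 -0.0313  0.163 ] shift [-0.548  1.294  0.523] len mm 180
turn [-9.000e-03 -1.000e-03  2.286e+00]
```

Request:
{"op": "move_arm", "data": {"plan": [[[-0.11,0.259,0.02,0,0,0,0],[-0.11,0.259,0.1,0,0,0,0],[-0.11,0.259,0.1,0,0,0,0],[-0.11,0.259,0.15,0,0,0,0],[-0.108,0.258,0.153,0,0,0,0],[0,0,0,0,0,0.762,0],[0,0,0,0,0,0.762,0],[0,0,0,0,0,0.762,0],[0,0,0,0,0,0,0],[0,0,0,0,0,0,0]]]}}

```text
time: 47.35
tool_pos: [0.4302, -0.1877, 0.0991]
tool_rot: [-0.001, 0.988, -0.157, -0.001]
contact_force: [-0.0, -0.2, -0.2]
gripper_width: 0.998
grasp_force: 0.0
```

```bash
python3 - <<'E'
from h import *
f=grab('wrist'); w=cloud(f)
c,s,a,*_=upright(f,w,proj(f,(.4222,-.1853,.04)),130); print(c,s,a,*_)
y=np.radians(a); go([c[0]/1000+.009*np.cos(y),c[1]/1000+.009*np.sin(y),-.005],tool(y))
E
```

```text
[ 422.  -186.1] [66.1  5.6] -18.2 [0.013  0.0346 0.041 ] 2205
t 47.4 tcp [ 0.4304 -0.1878  0.0994] shift [0.005 0.01  0.87 ] len mm 104
turn [-0.012  0.01   0.008]
```

Request:
{"op": "move_arm", "data": {"plan": [[[0.005,0.01,0.22,0,0,0,0],[0,0,0.22,0,0,0,0],[0,0,0.22,0,0,0,0],[0,0,0.21,0,0,0,0],[0,0,0,0,0,0,0],[0,0,0,0,0,0,0.5],[0,0,0,0,0,0,0.5],[0,0,0,0,0,0,0.5],[0,0,0,0,0,0,0.5],[0,0,0,0,0,0,0.5]]]}}

```text
time: 48.65
tool_pos: [0.4323, -0.19, -0.0026]
tool_rot: [-0.0, 0.987, -0.158, 0.001]
contact_force: [-0.4, 0.4, 5.8]
gripper_width: 0.755
grasp_force: 66.6
```

Request:
{"op": "move_arm", "data": {"plan": [[[0,0,-0.1,0,0,0,0.5],[0,0,-0.2,0,0,0,0.5],[0,0,-0.25,0,0,0,0.5],[0,0,-0.25,0,0,0,0.5],[0,0,-0.25,0,0,0,0.5],[0,0,-0.25,0,0,0,0.5],[0,0,0,0,0,0,0.5],[0,0,0,0,0,0,0.5],[0,0,0,0,0,0,0.5],[0,0,0,0,0,0,0.5]]]}}

```text
time: 49.9
tool_pos: [0.4303, -0.1891, 0.1504]
tool_rot: [-0.001, 0.987, -0.158, -0.001]
contact_force: [-0.6, 0.1, -1.8]
gripper_width: 0.754
grasp_force: 66.4
```

```bash
python3 - <<'E'
from h import *
f=grab('wrist'); h=hand(f); tocradle(h,3,.06)
E
```

```text
hand upright inner x [-8.8 -8.3 -7.8] slope 0.005 foot top z [-8.1 -7.3 -6.6] top z -43.5 y [-30.4  30.4] grip 66.4 0.755
h [-0.0133  0.     -0.0023]
t 50.0 tcp [ 0.4305 -0.1892  0.1507] shift [ 0.158 -1.442  0.217] len mm 176
turn [ 0.883  5.195 -2.172]
```

Request:
{"op": "move_arm", "data": {"plan": [[[0.032,-0.288,0.043,0,0,0,0.5],[0.032,-0.288,0.043,0,0,0,0.5],[0.032,-0.288,0.043,0,0,0,0.5],[0.032,-0.288,0.043,0,0,0,0.5],[0.03,-0.29,0.045,0,0,0,0.5],[0,0,0,0.147,0.866,-0.362,0.5],[0,0,0,0.147,0.866,-0.362,0.5],[0,0,0,0.147,0.866,-0.362,0.5],[0,0,0,0.147,0.866,-0.362,0.5],[0,0,0,0.147,0.866,-0.362,0.5]]]}}

```text
time: 51.2
tool_pos: [0.5029, -0.0308, 0.1258]
tool_rot: [-0.004, 0.946, -0.016, 0.324]
contact_force: [0.3, 0.3, -0.9]
gripper_width: 0.754
grasp_force: 66.9
```

Request:
{"op": "move_arm", "data": {"plan": [[[0,0,0,0.148,0.865,-0.362,0.5],[0,0,0,0,0,0,0.5],[-0.08,0,0.08,0,0,0,0.5],[-0.08,0,0.08,0,0,0,0.5],[-0.076,0,0.076,0,0,0,0.5],[0,0,0,0,0,0,0.5],[0,0,0,0,0,0,0.5],[0,0,0,0,0,0,0.5],[0,0,0,0,0,0,0.5],[0,0,0,0,0,0,0.5]]]}}

```text
time: 52.45
tool_pos: [0.5033, -0.0311, 0.0864]
tool_rot: [-0.004, 0.923, 0.012, 0.384]
contact_force: [0.6, -0.2, -2.2]
gripper_width: 0.757
grasp_force: 66.8
```

```bash
python3 - <<'E'
from h import *
h=np.array([-.0133,0,-.003]); p,r,s=pose(); print('heel',p+r.apply(h),s['grasp_force'],s['gripper_width'],s['contact_force'])
tocradle(h,3,.0)
E
```

```text
heel [ 0.4918267  -0.03143613  0.07905991] 66.76771759986877 0.7567916062198826 [ 0.5615518  -0.24620219 -2.23468562]
t 52.5 tcp [ 0.5033 -0.0311  0.0864] shift [-0.131 -0.004  0.127] len mm 22
turn [ 0.006 -0.015  0.007]
```

Request:
{"op": "move_arm", "data": {"plan": [[[-0.05,-0.004,0.048,0,0,0,0.5],[-0.04,0,0.04,0,0,0,0.5],[-0.024,0,0.024,0,0,0,0.5],[-0.014,0,0.014,0,0,0,0.5],[-0.006,0,0.006,0,0,0,0.5],[0,0,0,0,0,0,0.5],[0,0,0,0,0,0,0.22],[0,0,0,0,0,0,0.17],[0,0,0,0,0,0,0.08],[0,0,0,0,0,0,0]]]}}

```text
time: 53.7
tool_pos: [0.5031, -0.0306, 0.0634]
tool_rot: [-0.004, 0.923, 0.012, 0.383]
contact_force: [-0.2, 0.2, 0.5]
gripper_width: 1.0
grasp_force: 0.0
```

Request:
{"op": "move_arm", "data": {"plan": [[[0.03,0,-0.03,0,0,0,0],[0.1,0,-0.1,0,0,0,0],[0.2,0,-0.2,0,0,0,0],[0.2,0,-0.2,0,0,0,0],[0.2,0,-0.2,0,-0.8,0,0],[0,0,0,0,-0.887,0,0],[0,0,0,0,-0.887,0,0],[0,0,0,0,-0.887,0,0],[0,0,0,0,-0.887,0,0],[0,0,0,0,-0.887,0,0]]]}}

```text
time: 54.95
tool_pos: [0.5032, -0.0306, 0.1883]
tool_rot: [0.001, 1.0, 0.012, -0.001]
contact_force: [-0.1, -0.2, 0.3]
gripper_width: 0.997
grasp_force: 0.0
```

```bash
python3 - <<'E'
from h import *
f=grab('wrist'); w=cloud(f); stack(f,w); layers(f)
go([.4918,-.0285,.030],tool(CY))
E
```

```text
stack>64mm [494.6 -29.1] [61.6 68.7] 1.6 zmax [0.0786 0.0888]
-1 x [464.5 490.9] y [-63.    1.5] ztop 88.7
1 x [491.9 519.6] y [-62.    2.6] ztop 88.9
L 1 166 y [-58.7 -57.7   5.6   5.8]
L 2 122 y [-61.1 -60.4   1.9   2.9]
L 3 138 y [-60.8 -60.1   2.4   3.2]
L 4 807 y [-62.2 -61.2   1.5   2.5]
t 55.0 tcp [ 0.5049 -0.0308  0.1879] shift [-0.104 -0.024  1.316] len mm 158
turn [ 0.013  0.022 -0.003]
```

All four coupons are nested: the leg tips are at 88.9 mm as expected and each layer is within about 4 mm of the middle. Next is the roller.

```bash
python3 - <<'E'
from h import *
go([.506,-.213,.12],tool(np.radians(-6.5)))
E
```

```text
t 55.0 tcp [ 0.5049 -0.0308  0.1879] shift [-0.026  1.517  0.569] len mm 194
turn [0.014 0.021 0.92 ]
```

Request:
{"op": "move_arm", "data": {"plan": [[[0,0.25,0,0,0,0,0],[0,0.25,0,0,0,0,0],[0,0.25,0.1,0,0,0,0],[0,0.25,0.15,0,0,0,0],[0,0.25,0.15,0,0,0.46,0],[-0.01,0.265,0.169,0,0,0.46,0],[0,0,0,0,0,0,0],[0,0,0,0,0,0,0],[0,0,0,0,0,0,0],[0,0,0,0,0,0,0]]]}}

```text
time: 56.25
tool_pos: [0.5046, -0.2117, 0.12]
tool_rot: [0.001, 0.998, -0.056, 0.002]
contact_force: [-0.3, -0.6, -0.1]
gripper_width: 0.999
grasp_force: 0.0
```

```bash
python3 - <<'E'
from h import *
f=grab('wrist'); w=cloud(f); layers(f)
m=(np.abs(w[...,0]-.506)<.05)&(np.abs(w[...,1]+.213)<.05)&(w[...,2]>.031)&(w[...,2]<.05)
p=w[m]*1e3; c,s,a=cv2.minAreaRect(p[:,:2].astype(np.float32)); print(c,s,a,np.percentile(p[:,2],98))
ang=(a if s[0]>s[1] else a+90)-90; print(ang)
go([c[0]/1e3,c[1]/1e3,.007],tool(np.radians(ang)))
E
```

```text
L 1 196 y [-62.9 -62.6 -19.5 -18.8]
L 2 229 y [-63.2 -63.  -25.9 -24.5]
L 3 211 y [-63.6 -63.3 -32.4 -31.4]
L 4 483 y [-63.8 -63.3 -37.8 -36.3]
(506.2442932128906, -213.89306640625) (70.03247833251953, 27.7119083404541) 83.3829116821289 44.39935663493112
-6.617088317871094
t 56.3 tcp [ 0.5045 -0.2118  0.1199] shift [0.013 0.015 0.941] len mm 113
turn [ 0.009 -0.021  0.024]
```

Request:
{"op": "move_arm", "data": {"plan": [[[0.013,0.015,0.25,0,0,0,0],[0,0,0.25,0,0,0,0],[0,0,0.25,0,0,0,0],[0,0,0.19,0,0,0,0],[0,0,0,0,0,0,0],[0,0,0,0,0,0,0.1],[0,0,0,0,0,0,0.5],[0,0,0,0,0,0,0.5],[0,0,0,0,0,0,0.5],[0,0,0,0,0,0,0.5]]]}}

```text
time: 57.55
tool_pos: [0.5068, -0.215, 0.0084]
tool_rot: [0.001, 0.998, -0.056, 0.002]
contact_force: [-1.5, 1.3, 7.3]
gripper_width: 0.815
grasp_force: 68.8
```

Request:
{"op": "move_arm", "data": {"plan": [[[0,0,-0.1,0,0,0,0.5],[0,0,-0.2,0,0,0,0.5],[0,0,-0.25,0,0,0,0.5],[0,0,-0.25,0,0,0,0.5],[0,0,-0.25,0,0,0,0.5],[0,0,-0.2,0,0,0,0.5],[0,0,0,0,0,0,0.5],[0,0,0,0,0,0,0.5],[0,0,0,0,0,0,0.5],[0,0,0,0,0,0,0.5]]]}}

```text
time: 58.8
tool_pos: [0.5047, -0.2138, 0.155]
tool_rot: [-0.0, 0.998, -0.056, -0.0]
contact_force: [0.5, 0.8, -2.8]
gripper_width: 0.806
grasp_force: 68.9
```

```bash
python3 - <<'E'
from h import *
f=grab('wrist'); p,r,s=pose(); t=r.inv().apply((cloud(f)-p).reshape(-1,3)).reshape(480,640,3)*1000
q=t[(np.abs(t[...,1])<30)&(t[...,2]>-60)&(t[...,2]<10)&(np.abs(t[...,0])<40)]
print(len(q),'x',np.percentile(q[:,0],[1,50,99]).round(1),'z',np.percentile(q[:,2],[1,50,99]).round(1))
top=q[q[:,2]<np.percentile(q[:,2],1)+1]; print('top x',np.median(top[:,0]))
print(s['grasp_force'],s['gripper_width'])
go([.4922,-.0302,.150],tool(CY))
E
```

```text
12976 x [-10.6   5.4  13.2] z [-35.7 -32.6 -16.5]
top x 0.02624827176637886
68.87227177619934 0.8082360840598396
t 58.9 tcp [ 0.5049 -0.2139  0.1554] shift [-0.278 -1.509  0.044] len mm 184
turn [ 0.001 -0.003 -0.92 ]
```

Request:
{"op": "move_arm", "data": {"plan": [[[-0.056,-0.302,0,0,0,0,0.5],[-0.056,-0.302,0,0,0,0,0.5],[-0.056,-0.302,0,0,0,0,0.5],[-0.056,-0.302,0,0,0,-0.46,0.5],[-0.057,-0.301,0,0,0,-0.46,0.5],[0,0,0.2,0,0,0,0.5],[0,0,0.2,0,0,0,0.5],[0,0,0.15,0,0,0,0.5],[0,0,0.1,0,0,0,0.5],[0,0,0,0,0,0,0.5]]]}}

```text
time: 60.1
tool_pos: [0.4893, -0.0308, 0.0772]
tool_rot: [0.0, 1.0, 0.012, -0.0]
contact_force: [0.1, 0.4, -3.8]
gripper_width: 0.804
grasp_force: 69.1
```

```bash
python3 - <<'E'
from h import *
f=grab('wrist'); p,r,s=pose(); t=r.inv().apply((cloud(f)-p).reshape(-1,3)).reshape(480,640,3)*1000
q=t[(np.abs(t[...,1])<30)&(t[...,2]>-40)&(t[...,2]<-28)&(np.abs(t[...,0])<14)]
top=q[q[:,2]<np.percentile(q[:,2],1)+1]; print('top',np.percentile(q[:,2],1),np.median(top[:,0]),s['grasp_force'],s['gripper_width'],s['contact_force'])
go([.4920,-.0302,.062],tool(CY))
E
```

```text
top -35.09125914992711 -0.3705884081319319 69.05099630355835 0.8058517632155647 [-0.04451566 -0.18936715 -2.77735954]
t 60.1 tcp [ 0.49   -0.0309  0.0782] shift [ 0.017 -0.006  0.135] len mm 16
turn [ 0.007 -0.011 -0.001]
```

Request:
{"op": "move_arm", "data": {"plan": [[[0.017,-0.006,0.04,0,0,0,0.5],[0,0,0.04,0,0,0,0.5],[0,0,0.03,0,0,0,0.5],[0,0,0.02,0,0,0,0.5],[0,0,0.005,0,0,0,0.5],[0,0,0,0,0,0,0.5],[0,0,0,0,0,0,0.17],[0,0,0,0,0,0,0.12],[0,0,0,0,0,0,0.05],[0,0,0,0,0,0,0]]]}}

```text
time: 61.4
tool_pos: [0.492, -0.0301, 0.0619]
tool_rot: [0.001, 1.0, 0.012, 0.001]
contact_force: [0.0, 0.5, -0.4]
gripper_width: 0.997
grasp_force: 0.0
```

Request:
{"op": "move_arm", "data": {"plan": [[[0,0,0,0,0,0,0],[0,0,-0.05,0,0,0,0],[0,0,-0.15,0,0,0,0],[0,0,-0.3,0,0,0,0],[0,0,-0.4,0,0,0,0],[0,0,-0.4,0,0,0,0],[0,0,-0.2,0,0,0,0],[0,0,0,0,0,0,0],[0,0,0,0,0,0,0],[0,0,0,0,0,0,0]]]}}

```text
time: 62.65
tool_pos: [0.4907, -0.0296, 0.2401]
tool_rot: [0.0, 1.0, 0.013, -0.001]
contact_force: [0.0, 0.8, -0.2]
gripper_width: 0.996
grasp_force: 0.0
```

```bash
python3 - <<'E'
from h import *
f=grab('wrist'); w=cloud(f)*1e3; layers(f)
k=w[(np.abs(w[...,0]-492)<9)&(np.abs(w[...,1]+31)<50)&(w[...,2]>88)&(w[...,2]<105)]
c,s,a=cv2.minAreaRect(k[:,:2].astype(np.float32)); print('roller',c,s,a,'ztop',np.percentile(k[:,2],[50,99]))
top=k[k[:,2]>np.percentile(k[:,2],95)]; print('ridge x',np.median(top[:,0]))
# gauge: handle top, beam, mat
for n,lo,hi in(('handle',150,175),('beam',112,145)):
    k=w[(w[...,1]<-330)&(w[...,1]>-500)&(w[...,2]>lo)&(w[...,2]<hi)]
    if len(k)>20:
        c,s,a=cv2.minAreaRect(k[:,:2].astype(np.float32)); print(n,len(k),c,s,a,np.percentile(k[:,2],[2,50,98]))
go([.45,-.33,.33],tool(0))
E
```

```text
L 1 39 y [-59.  -58.4   5.6   5.7]
L 2 44 y [-61.  -60.3   1.6   2.1]
L 3 44 y [-60.2 -59.7   2.6   3.2]
L 4 579 y [-62.3 -61.3   1.6   2.5]
roller (492.000732421875, -29.585987091064453) (17.98902130126953, 70.08733367919922) 0.004624614026397467 ztop [96.93488668 99.07623238]
ridge x 491.99305677196503
t 62.7 tcp [ 0.4908 -0.0297  0.2402] shift [-0.403  2.494 -0.747] len mm 316
turn [0.003 0.008 0.167]
```

Request:
{"op": "move_arm", "data": {"plan": [[[0.01,0.335,-0.085,0,0,0,0],[0.01,0.335,-0.085,0,0,0,0],[0.01,0.335,-0.085,0,0,0,0],[0.01,0.335,-0.085,0,0,0,0],[0.01,0.335,-0.085,0,0,0,0],[0.01,0.335,-0.085,0,0,0,0],[0.01,0.335,-0.085,0,0,0,0],[0.01,0.335,-0.085,0,0,0,0],[0.01,0.335,-0.085,0,0,0.17,0],[0,0,0,0,0,0,0]]]}}

```text
time: 63.95
tool_pos: [0.5109, -0.3934, 0.3331]
tool_rot: [0.0, 1.0, -0.002, 0.0]
contact_force: [0.4, 0.3, -0.7]
gripper_width: 0.999
grasp_force: 0.0
```

```bash
python3 - <<'E'
from h import *
f=grab('wrist'); w=cloud(f)*1e3; cv2.imwrite('pics/w9.png',f['pixels'])
def rc(n,k):
    if len(k)>20:
        c,s,a=cv2.minAreaRect(k[:,:2].astype(np.float32)); print(n,len(k),np.round(c,1),np.round(s,1),round(a,1),'z',np.percentile(k[:,2],[2,50,98]).round(1))
b=(w[...,1]<-330)&(w[...,1]>-500)&(w[...,0]>330)&(w[...,0]<560)
for n,lo,hi in(('handle',155,172),('beam',100,128),('feet',6,30)): rc(n,w[b&(w[...,2]>lo)&(w[...,2]<hi)])
g=f['pixels'].max(-1)
rc('mat',w[b&(g<60)&(w[...,2]<7)&(w[...,2]>-1)])
print(pose()[0])
E
```

```text
handle 1123 [ 452.3 -402.7] [24.  43.8] 87.6 z [157.8 161.9 163.3]
beam 1412 [ 466.7 -403.4] [32.  94.5] 87.5 z [117.5 126.7 127.9]
feet 759 [ 450.5 -428. ] [151.7 122.2] 86.3 z [ 7.1 13.7 23.3]
mat 5599 [ 453.4 -394.3] [ 98.3 179.3] 88.3 z [1.4 3.1 4.9]
[ 0.51098684 -0.39183627  0.3328388 ]
```

View pics/w9.png

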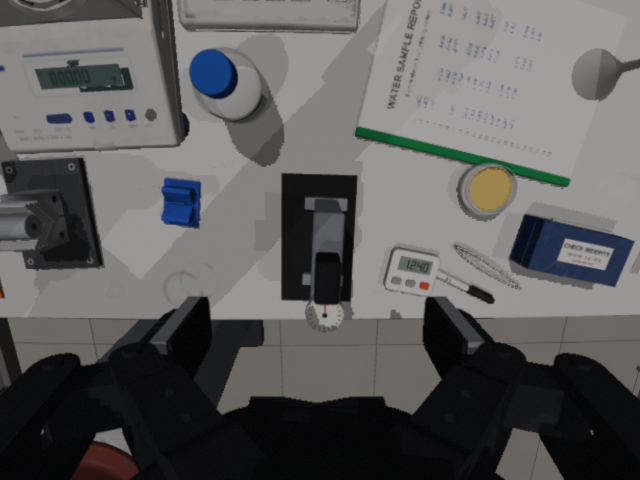

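The gauge stands at about (325,250) on its mat, with the handle at (327,278) and the dial at (325,315). The bottle is at (225,85), well clear. I'll grip the handle.

Request:
{"op": "move_arm", "data": {"plan": [[[-0.1,0.018,0.3,0,0,0.12,0],[-0.1,0.018,0.3,0,0,0.13,0],[-0.1,0.018,0.3,0,0,0,0],[-0.1,0.018,0.25,0,0,0,0],[-0.089,0.019,0.2,0,0,0,0],[0,0,0,0,0,0,0],[0,0,0,0,0,0,0],[0,0,0,0,0,0,0],[0,0,0,0,0,0,0],[0,0,0,0,0,0,0]]]}}

```text
time: 65.25
tool_pos: [0.453, -0.4009, 0.1727]
tool_rot: [0.001, 1.0, -0.019, 0.001]
contact_force: [0.6, -0.3, 0.5]
gripper_width: 1.0
grasp_force: 0.0
```

```bash
python3 - <<'E'
from h import *
f=grab('wrist'); w=cloud(f)*1e3
b=(w[...,1]<-330)&(w[...,1]>-480)&(w[...,0]>330)&(w[...,0]<560)
k=w[b&(w[...,2]>150)&(w[...,2]<170)]
c,s,a=cv2.minAreaRect(k[:,:2].astype(np.float32)); print(c,s,a,np.percentile(k[:,2],[2,50,98]).round(1))
go([.4523,-.4027,.131],tool(np.radians(-2.4)))
E
```

```text
(452.1441955566406, -402.7213134765625) (24.580224990844727, 44.319828033447266) 87.41617584228516 [153.2 161.9 163.2]
t 65.3 tcp [ 0.4529 -0.4008  0.1725] shift [-0.005  0.015  0.346] len mm 42
turn [ 0.01  -0.016  0.027]
```

Request:
{"op": "move_arm", "data": {"plan": [[[-0.005,0.015,0.15,0,0,0.03,0],[0,0,0.12,0,0,0,0],[0,0,0.076,0,0,0,0],[0,0,0,0,0,0,0.3],[0,0,0,0,0,0,0.5],[0,0,0,0,0,0,0.9],[0,0,0,0,0,0,0.9],[0,0,0,0,0,0,0.9],[0,0,0,0,0,0,0.9],[0,0,0,0,0,0,0.9]]]}}

```text
time: 66.55
tool_pos: [0.4526, -0.4032, 0.1316]
tool_rot: [0.001, 1.0, -0.021, 0.002]
contact_force: [1.2, -1.8, 4.5]
gripper_width: 0.265
grasp_force: 60.3
```

Request:
{"op": "move_arm", "data": {"plan": [[[0,0,0,0,0,0,0.9],[0,0,0,0,0,0,0.9],[0,0,-0.05,0,0,0,0.9],[0,0,-0.1,0,0,0,0.9],[0,0,-0.15,0,0,0,0.9],[0,0,-0.2,0,0,0,0.9],[0,0,-0.25,0,0,0,0.9],[0,0,-0.25,0,0,0,0.9],[0,0,0,0,0,0,0.9],[0,0,0,0,0,0,0.9]]]}}

```text
time: 67.8
tool_pos: [0.4514, -0.4019, 0.2495]
tool_rot: [-0.0, 1.0, -0.021, 0.0]
contact_force: [-0.5, -0.2, -6.2]
gripper_width: 0.27
grasp_force: 59.3
```

```bash
python3 - <<'E'
from h import *
f=grab('wrist'); p,r,s=pose(); t=r.inv().apply((cloud(f)-p).reshape(-1,3)).reshape(480,640,3)*1e3
print(s['grasp_force'],s['gripper_width'],s['contact_force'],s['ft_torque'])
for lo in range(-40,140,12):
    k=t[(t[...,2]>lo)&(t[...,2]<lo+12)&(np.abs(t[...,0])<80)&(np.abs(t[...,1])<50)]
    if len(k)>20: print(lo,len(k),'x',np.percentile(k[:,0],[1,99]).round(1),'y',np.percentile(k[:,1],[1,50,99]).round(1))
go([.4920,-.0305,.28],tool(CY))
E
```

```text
59.281412959098816 0.26938633020373554 [-0.77146519 -0.70685927 -5.77135282] [-0.0255132  -0.014747   -0.01151758]
-40 8925 x [-20.6  21.4] y [-17.3  -0.1  17.4]
-28 1527 x [ 5.9 22. ] y [-24.8   0.2  24.9]
-16 1948 x [-45.2  21.9] y [-23.9   0.2  23.8]
-4 7829 x [12.  61.2] y [-15.6   0.2  15.7]
116 187 x [55.3 60.4] y [-27.6   0.5  27.7]
t 67.8 tcp [ 0.4512 -0.4016  0.2485] shift [ 0.209 -3.104 -0.258] len mm 375
turn [-0.01   0.003 -0.449]
```

Request:
{"op": "move_arm", "data": {"plan": [[[0.023,-0.2,-0.04,0,0,0,0.9],[0.023,-0.34,-0.04,0,0,0,0.9],[0.023,-0.36,-0.04,0,0,0,0.9],[0.023,-0.36,-0.04,0,0,0,0.9],[0.023,-0.36,-0.04,0,0,0,0.9],[0.023,-0.36,-0.03,0,0,0,0.9],[0.023,-0.36,-0.03,0,0,0,0.9],[0.023,-0.36,0,0,0,0,0.9],[0.024,-0.3,0,0,0,-0.22,0.9],[0,-0.104,0,0,0,-0.225,0.9]]]}}

```text
time: 69.1
tool_pos: [0.4913, -0.0286, 0.2804]
tool_rot: [0.0, 1.0, 0.014, 0.0]
contact_force: [-0.8, -0.3, -6.9]
gripper_width: 0.27
grasp_force: 60.5
```

Request:
{"op": "move_arm", "data": {"plan": [[[0,0,0,0,0,0,0.9],[0,0,0,0,0,0,0.9],[0,0,0,0,0,0,0.9],[0,0,0,0,0,0,0.9],[0,0,0,0,0,0,0.9],[0,0,0,0,0,0,0.9],[0,0,0,0,0,0,0.9],[0,0,0,0,0,0,0.9],[0,0,0,0,0,0,0.9],[0,0,0,0,0,0,0.9]]]}}

```text
time: 70.35
tool_pos: [0.4921, -0.0312, 0.2815]
tool_rot: [0.001, 1.0, 0.012, 0.001]
contact_force: [0.2, -0.0, -5.0]
gripper_width: 0.272
grasp_force: 60.5
```

```bash
python3 - <<'E'
from h import *
f=grab('wrist'); p,r,s=pose(); w=cloud(f);t=r.inv().apply((w-p).reshape(-1,3)).reshape(480,640,3)*1e3
print(s['grasp_force'],s['gripper_width'],s['contact_force'],np.round(r.as_matrix()[:,2],4))
k=t[(t[...,2]>-40)&(t[...,2]<-28)&(np.abs(t[...,0])<30)&(np.abs(t[...,1])<12)]; print('handle x',np.percentile(k[:,0],[1,99]).round(1),'z',np.percentile(k[:,2],2))
k=t[(t[...,2]>-4)&(t[...,2]<20)&(np.abs(t[...,0])<70)&(t[...,0]>25)&(np.abs(t[...,1])<20)]; print('beam z slope',np.polyfit(k[:,0],k[:,2],1),np.percentile(k[:,0],99))
k=w[(np.abs(w[...,1]+.031)<.05)&(w[...,2]>.05)&(w[...,2]<.11)&(np.abs(w[...,0]-.49)<.05)]*1e3; print('stack',len(k))
go([.4922,-.0305,.012+.1286+.025],tool(CY))
E
```

```text
60.47567009925842 0.26950639275199756 [ 0.03705661  0.88037383 -5.46548953] [ 0.0018 -0.0011 -1.    ]
handle x [-21.   21.1] z -36.76528076556938
beam z slope [0.0243678  3.72237454] 61.25945093496076
stack 41
t 70.4 tcp [ 0.4921 -0.0312  0.2815] shift [-0.001 -0.007  0.966] len mm 116
turn [ 0.008 -0.012 -0.004]
```

Request:
{"op": "move_arm", "data": {"plan": [[[0,-0.007,0.2,0,0,0,0.9],[0,0,0.2,0,0,0,0.9],[0,0,0.2,0,0,0,0.9],[0,0,0.15,0,0,0,0.9],[0,0,0.12,0,0,0,0.9],[0,0,0.1,0,0,0,0.9],[0,0,0.08,0,0,0,0.9],[0,0,0.04,0,0,0,0.9],[0,0,0.03,0,0,0,0.9],[0,0,0,0,0,0,0.9]]]}}

```text
time: 71.65
tool_pos: [0.4926, -0.0306, 0.1473]
tool_rot: [0.001, 1.0, 0.012, 0.001]
contact_force: [-0.8, -0.8, -4.0]
gripper_width: 0.269
grasp_force: 60.6
```

```bash
python3 - <<'E'
from h import *
p,r,s=pose(); print(s['grasp_force'],s['contact_force'],s['ft_torque'],np.round(r.as_matrix()[:,2],4))
go([.4922,-.0305,.1395],tool(CY))
E
```

```text
60.555886030197144 [-0.78173579 -0.77109308 -3.98537329] [0.03708441 0.0879822  0.01664366] [ 0.0025 -0.0012 -1.    ]
t 71.7 tcp [ 0.4926 -0.0306  0.1473] shift [-0.004 -0.001  0.065] len mm 8
turn [ 0.009 -0.016 -0.004]
```

Request:
{"op": "move_arm", "data": {"plan": [[[-0.003,0,0.02,0,0,0,0.9],[0,0,0.015,0,0,0,0.9],[0,0,0.01,0,0,0,0.9],[0,0,0.01,0,0,0,0.9],[0,0,0.005,0,0,0,0.9],[0,0,0,0,0,0,0.9],[0,0,0,0,0,0,0.9],[0,0,0,0,0,0,0.9],[0,0,0,0,0,0,0.9],[0,0,0,0,0,0,0.9]]]}}

```text
time: 72.9
tool_pos: [0.4923, -0.0307, 0.1405]
tool_rot: [0.001, 1.0, 0.012, 0.001]
contact_force: [-1.5, -0.8, 6.2]
gripper_width: 0.274
grasp_force: 61.9
```

Request:
{"op": "move_arm", "data": {"plan": [[[0,0,0,0,0,0,0.7],[0,0,0,0,0,0,0.6],[0,0,0,0,0,0,0.4],[0,0,0,0,0,0,0.2],[0,0,0,0,0,0,0],[0,0,0,0,0,0,0],[0,0,-0.1,0,0,0,0],[0,0,-0.2,0,0,0,0],[0,0,-0.2,0,0,0,0],[0,0,0,0,0,0,0]]]}}

```text
time: 74.15
tool_pos: [0.4936, -0.0309, 0.2031]
tool_rot: [0.001, 1.0, 0.012, 0.004]
contact_force: [-0.5, -0.3, -0.1]
gripper_width: 1.003
grasp_force: 0.0
```

Request:
{"op": "move_arm", "data": {"plan": [[[0,0,0,0,0,0,0],[0,0,0,0,0,0,0],[0,0,0,0,0,0,0],[0,0,0,0,0,0,0],[0,0,0,0,0,0,0],[0,0,0,0,0,0,0],[0,0,0,0,0,0,0],[0,0,0,0,0,0,0],[0,0,0,0,0,0,0],[0,0,0,0,0,0,0]]]}}

```text
time: 75.4
tool_pos: [0.4919, -0.0305, 0.1999]
tool_rot: [0.001, 1.0, 0.012, 0.001]
contact_force: [0.6, 0.3, -0.4]
gripper_width: 1.001
grasp_force: 0.0
```

```bash
python3 - <<'E'
from h import *
f=grab('wrist'); w=cloud(f)*1e3
k=w[(np.abs(w[...,0]-492)<40)&(np.abs(w[...,1]+31)<25)&(w[...,2]>160)&(w[...,2]<180)]
c,s,a=cv2.minAreaRect(k[:,:2].astype(np.float32)); print('handle',len(k),c,s,a,np.percentile(k[:,2],[2,50,98]).round(1), 'tilt',np.polyfit(k[:,0],k[:,2],1)[0],np.polyfit(k[:,1],k[:,2],1)[0])
layers(f)
g=grab('side'); wg=cloud(g)*1e3
u,v=map(int,proj(g,[.492,-.031,.09])); cv2.imwrite('pics/s3.png',cv2.resize(g['pixels'][v-70:v+70,u-90:u+90],None,fx=4,fy=4,interpolation=cv2.INTER_CUBIC))
go([.4922,-.0305,.1405],tool(CY))
E
```

```text
handle 3807 (491.9634704589844, -30.367225646972656) (44.08854675292969, 24.37977409362793) 1.629078984260559 [163.6 170.9 172.2] tilt -0.04185127271627011 -0.0032296739619879916
L 1 39 y [-58.7 -58.2   5.9   5.9]
L 2 32 y [-61.9 -61.4   2.3   2.6]
L 3 32 y [-61.  -60.7   3.4   3.5]
L 4 301 y [-62.6 -62.1   2.    2.4]
t 75.5 tcp [ 0.4919 -0.0305  0.1999] shift [ 0.002 -0.001  0.495] len mm 59
turn [ 0.008 -0.012 -0.004]
```

View pics/s3.png

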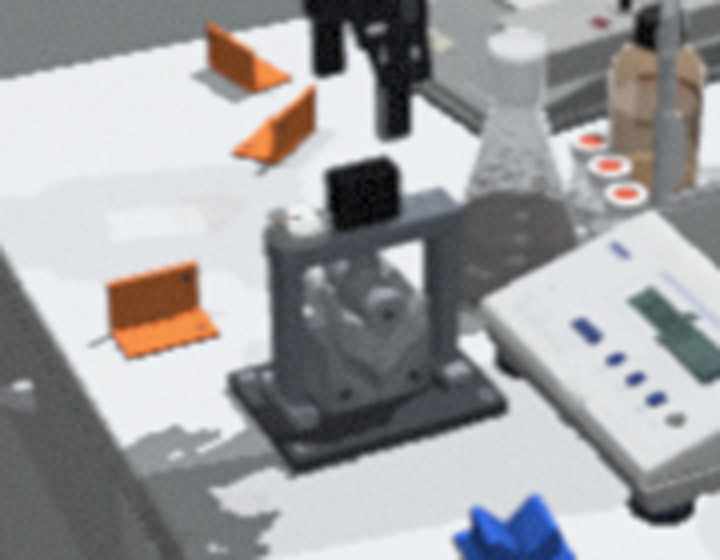

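The gauge stands square astride the stack with its foot on the roller, at about (360,300), and the gripper is clear above it. I'll wait a little longer and then bring it back.

Request:
{"op": "move_arm", "data": {"plan": [[[0,0,0,0,0,0,0],[0,0,0,0,0,0,0],[0,0,0,0,0,0,0],[0,0,0,0,0,0,0],[0,0,0,0,0,0,0],[0,0,0,0,0,0,0],[0,0,0.15,0,0,0,0],[0,0,0.15,0,0,0,0],[0,0,0.12,0,0,0,0],[0,0,0.07,0,0,0,0]]]}}

```text
time: 76.75
tool_pos: [0.4911, -0.0304, 0.1391]
tool_rot: [0.0, 1.0, 0.012, -0.0]
contact_force: [-0.6, 0.1, 0.7]
gripper_width: 0.996
grasp_force: 0.0
```

Request:
{"op": "move_arm", "data": {"plan": [[[0,0,0,0,0,0,0.3],[0,0,0,0,0,0,0.5],[0,0,0,0,0,0,0.65],[0,0,0,0,0,0,0.9],[0,0,0,0,0,0,0.9],[0,0,0,0,0,0,0.9],[0,0,0,0,0,0,0.9],[0,0,0,0,0,0,0.9],[0,0,-0.05,0,0,0,0.9],[0,0,-0.08,0,0,0,0.9]]]}}

```text
time: 78.0
tool_pos: [0.4904, -0.0301, 0.1549]
tool_rot: [-0.0, 1.0, 0.012, -0.001]
contact_force: [0.3, 0.9, -5.3]
gripper_width: 0.271
grasp_force: 59.5
```

Request:
{"op": "move_arm", "data": {"plan": [[[0,0,-0.12,0,0,0,0.9],[0,0,-0.15,0,0,0,0.9],[0,0,-0.2,0,0,0,0.9],[0,0,-0.2,0,0,0,0.9],[0,0,-0.2,0,0,0,0.9],[0,0,-0.15,0,0,0,0.9],[0,0,0,0,0,0,0.9],[0,0,0,0,0,0,0.9],[0,0,0,0,0,0,0.9],[0,0,0,0,0,0,0.9]]]}}

```text
time: 79.25
tool_pos: [0.4913, -0.0304, 0.278]
tool_rot: [0.0, 1.0, 0.012, 0.0]
contact_force: [0.0, -0.1, -6.2]
gripper_width: 0.272
grasp_force: 59.4
```

```bash
python3 - <<'E'
from h import *
p,r,s=pose(); print(s['grasp_force'],s['contact_force'],s['gripper_width'])
go([.4534,-.3950,.28],tool(np.radians(-2)))
E
```

```text
59.43806827068329 [ 0.02969799 -0.11989377 -6.19631032] 0.27202885466973614
t 79.2 tcp [ 0.4913 -0.0304  0.278 ] shift [-0.39   3.03  -0.015] len mm 367
turn [ 0.005 -0.     0.395]
```

Request:
{"op": "move_arm", "data": {"plan": [[[-0.043,0.2,0,0,0,0,0.9],[-0.043,0.34,0,0,0,0,0.9],[-0.043,0.36,0,0,0,0,0.9],[-0.043,0.36,0,0,0,0,0.9],[-0.043,0.36,0,0,0,0,0.9],[-0.043,0.36,0,0,0,0,0.9],[-0.043,0.36,0,0,0,0,0.9],[-0.043,0.34,0,0,0,0.2,0.9],[-0.046,0.25,0,0,0,0.195,0.9],[0,0.1,0,0,0,0,0.9]]]}}

```text
time: 80.5
tool_pos: [0.4516, -0.3962, 0.2785]
tool_rot: [-0.0, 1.0, -0.018, 0.0]
contact_force: [0.2, 1.4, -6.6]
gripper_width: 0.268
grasp_force: 60.2
```

Request:
{"op": "move_arm", "data": {"plan": [[[0,0,0,0,0,0,0.9],[0,0,0.15,0,0,0,0.9],[0,0,0.2,0,0,0,0.9],[0,0,0.2,0,0,0,0.9],[0,0,0.2,0,0,0,0.9],[0,0,0.15,0,0,0,0.9],[0,0,0.1,0,0,0,0.9],[0,0,0.08,0,0,0,0.9],[0,0,0,0,0,0,0.9],[0,0,0,0,0,0,0.9]]]}}

```text
time: 81.75
tool_pos: [0.4528, -0.3956, 0.1508]
tool_rot: [0.001, 1.0, -0.017, 0.002]
contact_force: [-0.3, 0.3, -5.6]
gripper_width: 0.268
grasp_force: 60.2
```

```bash
python3 - <<'E'
from h import *
p,r,s=pose(); print(s['grasp_force'],s['contact_force'],s['gripper_width'])
go([.4534,-.3950,.131],tool(np.radians(-2)))
E
```

```text
60.177801847457886 [-0.28430511  0.28721919 -5.59309837] 0.26833077767959995
t 81.8 tcp [ 0.4528 -0.3956  0.1508] shift [ 0.004 -0.005  0.165] len mm 20
turn [ 0.015 -0.02  -0.   ]
```

Request:
{"op": "move_arm", "data": {"plan": [[[0,0,0.06,0,0,0,0.9],[0,0,0.04,0,0,0,0.9],[0,0,0.03,0,0,0,0.9],[0,0,0.015,0,0,0,0.9],[0,0,0.01,0,0,0,0.9],[0,0,0.01,0,0,0,0.9],[0,0,0,0,0,0,0.9],[0,0,0,0,0,0,0.9],[0,0,0,0,0,0,0.9],[0,0,0,0,0,0,0.9]]]}}

```text
time: 83.0
tool_pos: [0.4525, -0.3953, 0.1332]
tool_rot: [0.001, 1.0, -0.017, 0.001]
contact_force: [-7.2, 4.5, 10.2]
gripper_width: 0.268
grasp_force: 62.3
```

Request:
{"op": "move_arm", "data": {"plan": [[[0,0,-0.008,0,0,0,0.9],[0,0,0,0,0,0,0.72],[0,0,0,0,0,0,0.65],[0,0,0,0,0,0,0.4],[0,0,0,0,0,0,0.2],[0,0,0,0,0,0,0],[0,0,0,0,0,0,0],[0,0,-0.15,0,0,0,0],[0,0,-0.25,0,0,0,0],[0,0,-0.3,0,0,0,0]]]}}

```text
time: 84.25
tool_pos: [0.4522, -0.3949, 0.2166]
tool_rot: [0.001, 1.0, -0.017, 0.001]
contact_force: [0.2, 0.2, 1.2]
gripper_width: 0.997
grasp_force: 0.0
```

Request:
{"op": "move_arm", "data": {"plan": [[[0,-0.2,-0.3,0,0,0,0],[0,-0.3,-0.3,0,0,0,0],[0.1,-0.35,0,0,0,0,0],[0.1,-0.35,0,0,0,0,0],[0.1,-0.35,0,0,0,0,0],[0,0,0,0,0,0,0],[0,0,0,0,0,0,0],[0,0,0,0,0,0,0],[0,0,0,0,0,0,0],[0,0,0,0,0,0,0]]]}}

```text
time: 85.5
tool_pos: [0.4945, -0.2108, 0.2867]
tool_rot: [0.0, 1.0, -0.018, 0.001]
contact_force: [0.4, 0.7, -0.3]
gripper_width: 1.004
grasp_force: 0.0
```

```bash
python3 - <<'E'
from h import *
f=grab('wrist'); w=cloud(f)*1e3
def rc(n,k):
    if len(k)>20:
        c,s,a=cv2.minAreaRect(k[:,:2].astype(np.float32)); print(n,len(k),np.round(c,1),np.round(s,1),round(a,1),'z',np.percentile(k[:,2],[2,50,98]).round(1))
b=(w[...,1]<-330)&(w[...,1]>-480)&(w[...,0]>330)&(w[...,0]<560)
k=w[b&(w[...,2]>150)&(w[...,2]<172)]; rc('handle',k)
kt=k[k[:,2]>158]; print('tilt',np.polyfit(kt[:,0],kt[:,2],1)[0],np.polyfit(kt[:,1],kt[:,2],1)[0])
rc('mat',w[b&(f['pixels'].max(-1)<60)&(w[...,2]<7)&(w[...,2]>-1)])
layers(f)
k=w[(np.abs(w[...,0]-492)<9)&(np.abs(w[...,1]+31)<50)&(w[...,2]>90)&(w[...,2]<105)]; rc('roller',k)
print(pose()[0],manip.state()['contact_force'])
E
```

```text
handle 1822 [ 452.1 -394.7] [25.4 43.7] 87.7 z [150.9 161.5 163.2]
tilt -0.010960895568900385 -0.04321041522464406
mat 8121 [ 453.  -392.7] [ 99.1 178.4] 87.6 z [1.3 3.  4.7]
L 1 35 y [-62.2 -62.2   4.3   4.8]
L 2 42 y [-62.5 -62.3   2.1   2.2]
L 3 42 y [-63.4 -63.3  -2.1   1.9]
L 4 403 y [-63.3 -62.3   1.    1.6]
roller 1323 [492.  -29.7] [71.4 17.9] 90.0 z [93.1 97.  99. ]
[ 0.49446345 -0.21072363  0.28671162] [ 0.47618553  0.15349916 -0.84464448]
```

```bash
python3 - <<'E'
from h import *
f=pickle.load(open('wrist.pkl','rb')); w=cloud(f)*1e3
k=w[(np.abs(w[...,0]-452)<18)&(np.abs(w[...,1]+395)<9)&(w[...,2]>150)&(w[...,2]<172)]
A=np.c_[k[:,:2]-k[:,:2].mean(0),np.ones(len(k))]; c=np.linalg.lstsq(A,k[:,2],rcond=None)[0]; print(c,len(k))
if max(abs(c[:2]))<.035: print(manip.job_done())
E
```

```text
[-3.71342732e-03 -5.46444335e-03  1.61942860e+02] 879
the job is handed in; nothing more can be done
None
```

The job is handed in at about 85 s of the 210 s allowed, with no verdict shown: four coupons nested (a fifth was not on the bench), roller in the topmost V, gauge left free on the stack for over 2 s and then put back upright on its mat. One slip: the bottom coupons shifted about 15 mm partway through, so I pushed them flush again, and the last check had every layer about 4 mm or less from the middle.

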